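Load a stud housing into the bench leak tester

ROBOT

A 6-joint arm with a two-finger parallel gripper is mounted at the origin on a cart in front of the work surface, level with it; the furniture and walls round the work are solid. World frame = base frame: x ahead of the robot, y to its left, z up, the work surface at z = 0. Lengths are in mm, angles in degrees, forces in N, time in s.
With the tool pointing down it reaches from about 300 to 850 mm from the base axis. Payload 4.2 kg.
Tool frame: the origin (TCP) lies between the finger pads; the fingertips stand 8 mm ahead of it and the grasp point (between the pads) lies 11 mm behind it; x points along the fingers, y is the direction in which the jaws open and shut, and the axes are right-handed (so a half turn about x gives the same grasp; the last joint's range is limited). The gripper opens to 91 mm and grips with 3 to 60 N. Pads are 32 mm wide; open, the fingers measure 118 mm over their backs; the gripper's body (76 mm by 178 mm) begins 60 mm behind the grasp point.
Start: joints at [-68.812, 18.312, 89.639, -0, 72.044, -1.146], TCP at [218.506, -531.881, 221.976] pointing down, gripper open.
Joint ranges: [-177.97, 177.97], [-48.28, 115.42], [12.27, 149.76], [-77.06, 257.06], [2.81, 150.46], [-146.56, 146.56]. Speed limits (degrees/s): [147.25, 147.25, 180, 180, 180, 180].

INTERFACE

Orientations are given as [roll, pitch, yaw] about the fixed x, y, z axes, in that order (R = Rz(yaw) Ry(pitch) Rx(roll)).
In Python, from workcell import env gives the robot as it stands.
- The arm moves only by the tool arm_command, never from a script. Its arguments are lists of equal length, an entry for each row: "slide": the shift along the tool's x, y, z in cm, a list of three; "turn": the turn, a rotation vector about the tool's x, y, z in rad, a list of three; "grip": the closure in counts, from 0 (fully open) to 255 (shut). A call has 1 to 20 rows; each row is the pose to reach, as a shift and turn from the pose commanded when the call began, along the tool's axes at that moment; what a row does not reach only later rows make up. A row lasts 1/12 s, in which the tool goes at most 41.7 mm and 7.16 degrees, less where a joint would pass 70% of its speed; a pose out of reach is approached as far as the arm can. A call with a gripper value outside its range is refused whole. The fingers move at their own pace and stop on an object; "newtons" is the grip in N (left out, the last holds). Time passes only in rows, so rows that repeat a pose let the fingers close. It gives the time, the measured TCP pose, the force and the opening at its end, in the units of the state.
- env.state(): the state, without advancing time (a new reading comes with each control period).
- env.grab_frame(name): name is "side" or "top" or "wrist"; returns (picture, depth): 400x640x3 uint8, red, green, blue; 400x640 float32, mm along the optical axis (not along the pixel's ray), 0 where there is no reading.
- env.calibration(name): a dict with "K" (3x3 intrinsics, pixels), "k1" (the pictures are not rectified: a ray, as slopes to the right and down, at radius r is drawn at 1 + k1 r^2 times it, then the intrinsics apply), "camera_from_world" (4x4, takes a point from world to camera coordinates); the wrist camera has in their place "T_tool_cam" (4x4, takes a point from camera to tool coordinates, whose origin is the TCP and whose axes are the tool frame's). Camera axes: x right, y up, looking along -z (the intrinsics and any distortion apply to the point x, -y, -z); pixel columns grow to the right and rows downward; lengths in mm; the calibration is good to about 2 mm. A picture is of the moment at which its call begins: read the wrist's pose just before it. calibration takes no time and is no camera call.
- env.job_done(): hands the job in, once; it reports no verdict.
Trained networks look in the newest picture that a camera, given by its name, has taken for a name from the list of things; names that differ only in an ending like _2 or _b are one class to them, and where a whole thing is asked for, a point or a joint stands for the part that bears it (a point fixed in the world has none). Each returns a list of dicts, best first, with "p" (0 to 1); they miss things now and then, are a little off and sometimes report something else, mostly with a low value. They report only what shows in the picture. A call takes as long as a camera call. They do not tell look-alikes from the thing itself.
- env.search_frame(camera, label): "point" ([x, y, z] in mm, in world coordinates, good to about 4 mm: the middle of the surface that is visible of it).
The state is a dict: "time_s": time; "qpos": joint angles; "qvel": joint speeds; "effort": joint torques, N m; "ee_pos": TCP position; "ee_rot": TCP orientation; "force": force on the tool from outside, world axes, zero at the start; "torque": the same for the moment, N m; "gripper_width": finger opening in mm.
Only numpy, scipy, OpenCV 4.12 (cv2) and the standard library are available. Lean on these libraries where they do the work, as an engineer would, in place of code of your own. Each camera call takes 0.05 s, during which the arm holds its last target.

TASK

Load the leak tester with the open stud housing that stands by itself on the bench: push the thumb paddle gently down until the latch lets go, and keep clear so that the sprung lid swings fully open by itself, untouched. Set the housing gently down, open side up, in the nest between the four pins so that it lies fully home, and let go of it. Then bring the lid down by its bar and press it, no harder than needed, until the latch catches and keeps it shut; leave the bottle, the brush and the loose lens where they are.

Things in the scene. Friction and masses are not known exactly. Their poses are not given: they have to be found in the camera images.
- leak_tester: Bench leak tester, fixed to the table: grey base 268 x 164 mm, top 21 mm up. Origin on the table under the nest centre; x runs from the paddle (front) to the lid hinge (rear), z up. Base from x -159 to +109, y +-82 mm. Latch hook at x -100 mm, 26 mm wide, up to 95 mm. Small round gauge at x 78, y -66 mm, up to 76 mm.
- lid (a joint): Hinged lid, disc 138 mm, 8 mm thick, black rubber seal below. rad: within 0.01 of 0 when latched, 1.42 fully open (0.5 s, then stays). A spring drives it open: it sweeps 190 mm round the hinge and strikes a hand above it. Shutting it takes 4 to 7 N at the bar, about 12 N at the hook, then it catches with a snap; just below, the seal meets the housing and 1 mm more adds about 10 N. Over 25 N is too much.
- latch (a joint): Latch rocker (paddle in front, hook behind) on a pin along the tester's y. rad: 0 at rest, grows as the paddle goes down, hard stop at 0.215. It springs back. The keeper on the lid is shimmed differently on each machine: the hook lets go somewhere from 0.10 to 0.205, at 3 to 6 N on the paddle. Over 20 N is too much. While the lid is being shut the hook is pushed aside to 0.1 to 0.21, then snaps back to 0.
- nest (a point): Centre of the flat nest face, 22 mm above the table. The housing's underside rests here. Four steel pins, 10 mm thick, tapered tops, stand 13 mm above the face on a circle of radius 70.5 mm, at 45, 135, 225 and 315 degrees from the tester's x; they leave the fluted housing 1.5 to 3 mm play. With the lid fully open, the space to the left, right and front of the nest is free for the hand.
- lid_hinge (a point): Point on the lid's hinge axis, midway along it, 64 mm above the table, 88 mm behind the nest centre. The axis runs along the tester's y. Does not move.
- push_bar (a point): Middle of the lid's black push bar (round, 12 mm thick, 72 mm long, along the tester's y). Moves with the lid: 128 mm in front of the hinge axis and 33 mm above it when shut (97 mm above the table); lid open at angle A it is 128cosA - 33sinA mm in front and 128sinA + 33cosA mm above the axis, so then on the lid's rear side.
- paddle (a point): Middle of the top of the black thumb pad (30 mm along x, 46 mm along y), 46 mm above the table, 141 mm in front of the nest centre, 50 mm in front of the latch pin. Goes down 5 to 10 mm to let go, hard stop at 10.6 mm. The lid's front edge is 46 mm behind this point and rises straight up from there: the hand must stay in front of it.
- housing: Loose grey die-cast stud housing, 128 mm across, 36 mm high, 0.2 to 0.35 kg, a fluted open cup with 4 mm floor; stands by itself, left of the tester, nearer to the robot than the rows of others. Origin at the centre of its underside, z out of the open side. Wall outside radius 63 mm; inside 56 mm on bare stretches 25 degrees wide at 77 and 257 degrees from its x towards its y, elsewhere ribs, 47 mm.
- oil_bottle: White dosing bottle with red cap, 38 mm thick, 105 mm high, upright; origin at the centre of its base. Bystander.
- brush: Flat wooden dusting brush lying down, 24 x 168 x 10 mm, long along its y; origin at the centre of its underside. Bystander.
- lens: Loose clear stud lens lying flat, 121 mm across, 14 mm high; origin at the centre of its underside. Bystander.
Not all that is in view belongs to the job. Leave any turquoise look-alike of the housing alone.

How it is judged (in metres and radians):
On the way, in this order (a step that is already met when the one before it is completed fails the run):
1. the lid has sprung open (past 1.2 rad) with the robot off it (value of joint lid above 1.2 rad and contact force between each of the arm, the fingers and lid below 0.5 N), for 0.2 s.
2. the housing lies home in the nest and is let go, the lid still open (value of joint lid above 1 rad and horizontal distance between housing and nest below 0.005 m and z of housing in the frame of nest below 0.002 m and angle between housing's own z axis and vertical below 0.03 rad and contact force between the fingers and housing below 0.2 N), for 0.2 s.
At the end, for the whole second after the job is handed in: The lid is latched shut (below 0.02 rad and still); the housing is in the nest, open side up, within 5 mm of its centre, its underside within 2 mm of the nest face and level within 0.03 rad (value of joint lid below 0.02 rad and velocity of joint lid below 0.05 rad/s and horizontal distance between housing and nest below 0.005 m and z of housing in the frame of nest below 0.002 m and angle between housing's own z axis and vertical below 0.03 rad); the robot touches nothing.
It fails at once if the robot touches the lid (over 1 N) while it is springing open (faster than 1.5 rad/s) (velocity of joint lid above 1.5 rad/s and contact force between any of the arm, the fingers and lid above 1 N).
It fails at once if the paddle is pressed with over 20 N (contact force between the fingers and latch above 20 N).
It fails at once if the lid is pressed with over 25 N (contact force between the fingers and lid above 25 N).
It fails at once if the housing is dropped or banged: over 80 N between it and the tester (contact force between housing and leak_tester above 80 N).
It fails at once if the bottle, the brush or the loose lens is moved by more than 20 mm (distance of any of oil_bottle, brush, lens from where it was at the start of the episode above 0.02 m).
It also fails if it takes over 72 s, if anything falls off the work surface, if the arm or the gripper's body presses on something with over 40 N, if the wrist force passes 120 N, or if a joint passes its speed limit or range.

## Working session

There is one attempt and no reset: what is moved stays moved. The work goes in short steps, Python scripts to look and compute and a tool call to move; the robot and the scene stay as the last step left them, time stands still between calls to the robot, and variables do not carry over. Pictures are saved under pics/ and viewed, and the job is handed in when it is done.

Besides the shell and the picture viewer there is one more tool, called by a JSON object that holds its "name" and its "arguments". arm_command: Moves the arm, as the interface text tells. Its arguments: {"type":"object","properties":{"slide":{"type":"array","items":{"type":"array","items":{"type":"number"}}},"turn":{"type":"array","items":{"type":"array","items":{"type":"number"}}},"grip":{"type":"array","items":{"type":"number"}},"newtons":{"type":"number"}},"required":["slide","turn","grip"]}

```bash
ls; mkdir -p pics; cat > h.py <<'E'
import numpy as np,cv2
from workcell import env
def snap(n,f):
    im,d=env.grab_frame(n); cv2.imwrite('pics/'+f+'.png',im[:,:,::-1]); np.save('pics/'+f+'.npy',d); return im,d
def world(n,u,v,z,st=None):
    c=env.calibration(n);K=np.array(c['K'])
    D=np.array([c['k1'],0,0,0,0.]) 
    p=cv2.undistortPoints(np.array([[[u,v]]],float),K,D)[0,0]
    P=np.array([p[0]*z,-p[1]*z,-z,1])
    if 'T_tool_cam' in c:
        T=c['T_tool_cam']; return (toolT(st)@np.array(T)@P)[:3]
    return (np.linalg.inv(np.array(c['camera_from_world']))@P)[:3]
def cloud(n,d,st=None):
    c=env.calibration(n);K=np.array(c['K']);h,w=d.shape
    uv=np.stack(np.meshgrid(np.arange(w),np.arange(h)),-1).reshape(-1,1,2).astype(float)
    p=cv2.undistortPoints(uv,K,np.array([c['k1'],0,0,0,0.]))[:,0]
    z=d.reshape(-1)
    P=np.stack([p[:,0]*z,-p[:,1]*z,-z,np.ones_like(z)],1)
    M=toolT(st)@np.array(c['T_tool_cam']) if 'T_tool_cam' in c else np.linalg.inv(np.array(c['camera_from_world']))
    return (P@M.T)[:,:3].reshape(h,w,3)
def toolT(st):
    from scipy.spatial.transform import Rotation as R
    T=np.eye(4);T[:3,:3]=R.from_euler('xyz',st['ee_rot'],degrees=True).as_matrix();T[:3,3]=st['ee_pos'];return T
def w2t(p,st): return np.linalg.inv(toolT(st))[:3]@np.r_[p,1]
E
python3 - <<'E'
from h import *
print(env.state())
for n in('side','top','wrist'): snap(n,n+'0'); 
for n in('top','side'):
  for l in('housing','leak_tester','paddle','push_bar','lid','latch','oil_bottle','brush','lens'):
    try: print(n,l,[(np.round(r['point']),round(r['p'],2)) for r in env.search_frame(n,l)])
    except Exception as e: print(n,l,e)
print({k:np.round(v,2) for k,v in env.calibration('wrist').items()})
E
```

```text
pics
{'time_s': 0.0, 'qpos': array([-6.88085871e+01,  1.83527794e+01,  8.97066667e+01, -7.84125698e-04,
        7.20433132e+01, -1.14588154e+00]), 'qvel': array([-0.07344474, -0.00591092, -0.00699863,  0.06886579,  0.10407832,
       -0.04315412]), 'effort': array([ 1.84903278e-03, -4.12458444e+01, -2.31972063e+01,  7.29459221e-02,
        4.57600015e-02, -1.42280037e-04]), 'ee_pos': array([ 218.35350481, -531.39785797,  221.10708934]), 'ee_rot': array([-90.7302202 ,  89.89723804, 111.60731666]), 'force': array([-0.28992114,  1.10652765,  0.8808494 ]), 'torque': array([-0.02544007,  0.02409747, -0.00842666]), 'gripper_width': 91.57787007384918}
top housing [(array([441., 239.,   1.]), 0.95), (array([327., -96.,   4.]), 0.61)]
top leak_tester [(array([558.,  -4.,  45.]), 0.87)]
top paddle [(array([470.,   5.,  44.]), 0.9)]
top push_bar [(array([595.,  -4.,  66.]), 0.78)]
top lid [(array([595.,  -6.,  69.]), 0.91)]
top latch [(array([473.,   7.,  42.]), 0.75)]
top oil_bottle [(array([ 356., -225.,   73.]), 0.58), (array([556.,  -4.,  47.]), 0.36)]
top brush [(array([ 516., -216.,    9.
[... 362 characters left out ...]
array([590.,  14.,  70.]), 0.63)]
side lid [(array([594.,  10.,  72.]), 0.85)]
side latch [(array([478.,  19.,  46.]), 0.59), (array([573.,  29.,  20.]), 0.44)]
side oil_bottle [(array([ 357., -219.,   46.]), 0.77)]
side brush [(array([ 496., -212.,    9.]), 0.8)]
side lens [(array([670., 237.,   5.]), 0.95)]
{'K': array([[322.4 ,   0.  , 317.67],
       [  0.  , 322.4 , 199.85],
       [  0.  ,   0.  ,   1.  ]]), 'k1': np.float64(0.0), 'T_tool_cam': array([[-0.0000e+00,  2.9000e-01, -9.6000e-01, -1.6237e+02],
       [ 1.0000e+00, -0.0000e+00, -0.0000e+00,  1.2000e-01],
       [-0.0000e+00, -9.6000e-01, -2.9000e-01, -8.1440e+01],
       [ 0.0000e+00,  0.0000e+00,  0.0000e+00,  1.0000e+00]])}
```

View pics/top0.png

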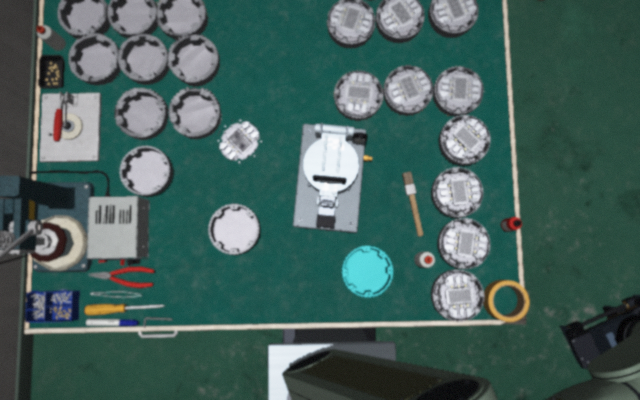

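View pics/side0.png

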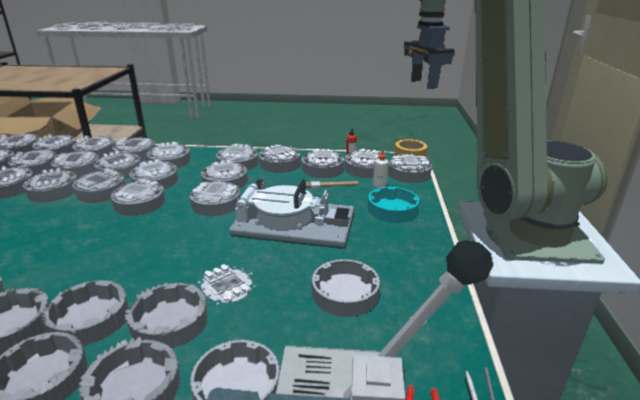

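View pics/wrist0.png

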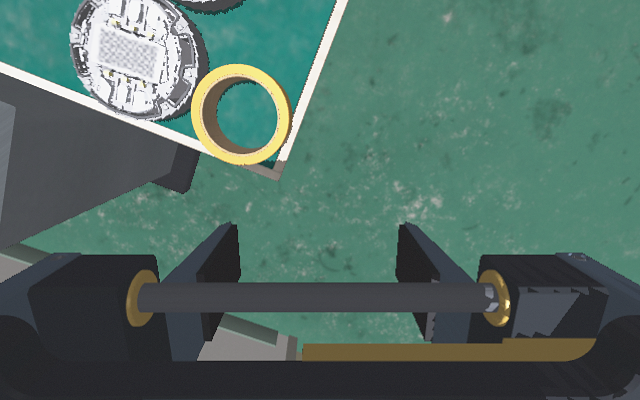

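```bash
python3 - <<'E'
from h import *
im=cv2.imread('pics/top0.png')
a=cv2.resize(im[195:265,200:270],None,fx=5.5,fy=5.5,interpolation=cv2.INTER_CUBIC)
b=cv2.resize(im[115:240,285:385],None,fx=3.9,fy=3.9,interpolation=cv2.INTER_CUBIC)
h=max(a.shape[0],b.shape[0]);o=np.zeros((h,a.shape[1]+b.shape[1],3),np.uint8);o[:a.shape[0],:a.shape[1]]=a;o[:b.shape[0],a.shape[1]:]=b
cv2.imwrite('pics/crop0.png',o)
d=np.load('pics/top0.npy');C=cloud('top',d)
# table height check
print(np.median(C[150:180,250:290].reshape(-1,3),0))
w=C[195:265,200:270].reshape(-1,3);rim=w[(w[:,2]>28)&(w[:,2]<45)]
print(len(rim),rim.min(0),rim.max(0),np.percentile(rim,[2,98],0))
(c,r)=cv2.minEnclosingCircle(rim[:,:2].astype(np.float32));print(c,r)
# base
w=C[115:240,285:375].reshape(-1,3);b=w[(w[:,2]>15)&(w[:,2]<28)]
print(cv2.minAreaRect(b[:,:2].astype(np.float32)),np.median(b,0))
ds=np.load('pics/side0.npy');S=cloud('side',ds).reshape(-1,3)
m=(abs(S[:,0]-590)<200)&(abs(S[:,1])<120)&(S[:,2]>12)&(S[:,2]<28)&(ds.reshape(-1)>0)
print('side base',cv2.minAreaRect(S[m][:,:2].astype(np.float32)))
m=(np.hypot(S[:,0]-440,S[:,1]-238)<90)&(S[:,2]>31)&(S[:,2]<42)
print(m.sum(),cv2.minEnclosingCircle(S[m][:,:2].astype(np.float32)),np.median(S[m],0))
E
```

```text
[605.17950637 151.43010712  -2.07425995]
432 [375.13720286 178.18575616  28.00378402] [500.43717345 301.75599519  40.31481244] [[377.7202933  179.08723532  28.28557431]
 [499.77128566 299.98854556  38.38838669]]
(437.8179016113281, 240.81588745117188) 64.06790161132812
((583.562255859375, -14.921989440917969), (183.0531463623047, 303.2763366699219), 83.39156341552734) [514.10374388  24.64218846  18.68530715]
side base ((592.9064331054688, -6.575408935546875), (181.75804138183594, 394.35400390625), 85.44845581054688)
768 ((441.5428466796875, 241.2429656982422), 64.28462219238281) [440.98617638 248.16610038  35.45063809]
```

View pics/crop0.png

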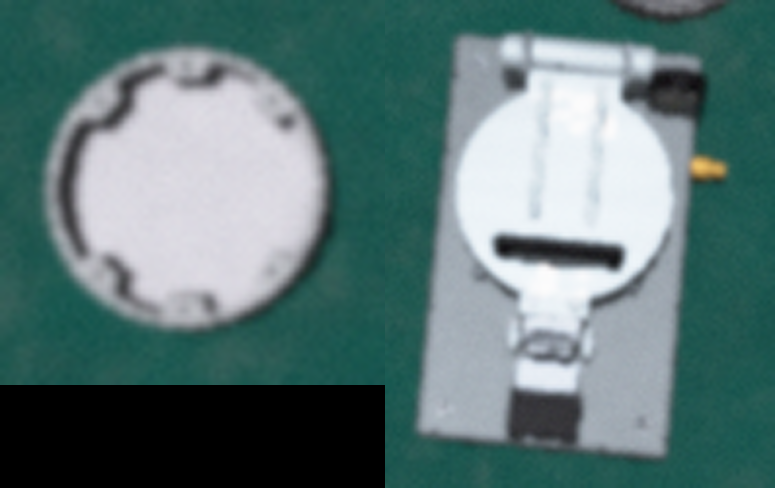

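```bash
python3 - <<'E'
from h import *
for n in('top','side'):
    d=np.load(f'pics/{n}0.npy');C=cloud(n,d)
    m=(abs(C[...,2]-20)<7)&(abs(C[...,0]-570)<190)&(abs(C[...,1])<130)&(d>0)
    m=cv2.morphologyEx(m.astype(np.uint8),cv2.MORPH_OPEN,np.ones((3,3)))
    k,l,s,_=cv2.connectedComponentsWithStats(m);print(s[1:])
    i=1+s[1:,4].argmax()
    P=C[l==i]
    print(n,cv2.minAreaRect(P[:,:2].astype(np.float32)),np.median(P[:,2]))
    # black paddle
    im=cv2.imread(f'pics/{n}0.png').max(2)
    for nm,z0,z1,sel in(('paddle',36,54,C[...,0]<520),('bar',88,108,C[...,0]>540)):
        q=(im<90)&(C[...,2]>z0)&(C[...,2]<z1)&sel&(abs(C[...,1])<60)&(C[...,0]>420)&(C[...,0]<620)
        if q.sum()>5: print(nm,q.sum(),C[q].mean(0),cv2.minAreaRect(C[q][:,:2].astype(np.float32)))
E
```

```text
[[ 293  124   27  105 1440]
 [ 354  129   12    4   39]
 [ 333  139   36   93 1329]
 [ 326  227    3    3    9]]
top ((572.6080322265625, 54.52823257446289), (63.88283920288086, 269.622314453125), 87.43495178222656) 18.50105973382813
paddle 181 [452.16769009   9.83373874  43.39791869] ((452.4677429199219, 9.634538650512695), (42.720157623291016, 26.475107192993164), 83.18962097167969)
bar 114 [550.02012082  -1.24560906  99.54247028] ((550.1389770507812, -1.6543159484863281), (75.26399993896484, 8.079448699951172), 83.59568786621094)
[[ 218  203   18    9   79]
 [ 229  204  124   41 2697]
 [ 328  204   10    5   46]
 [ 339  205    6    3   18]
 [ 368  204    6    6   23]
 [ 349  206    5    6   25]]
side ((571.111083984375, 11.146980285644531), (142.5491485595703, 267.6694030761719), 83.51455688476562) 21.74423078518464
paddle 129 [456.82018198  15.89571754  46.10959701] ((456.8616943359375, 13.666403770446777), (44.021461486816406, 28.065156936645508), 82.61577606201172)
bar 98 [553.22132699   5.39379265 100.09710423] ((553.9019775390625, 1.4589881896972656), (83.84574890136719, 9.830757141113281), 83.46637725830078)
```

```bash
cat >> h.py <<'E'
from scipy.spatial.transform import Rotation as Rn
def Rgoal(yaw,tilt=0.):
    # tool x down, z along heading yaw (deg), tilt>0: body leans back against heading (x axis points down & toward heading)
    R=np.array([[0,0,1.],[0,1,0],[-1,0,0]])
    return Rn.from_euler('z',yaw,degrees=True).as_matrix()@Rn.from_euler('y',-tilt,degrees=True).as_matrix()@R
import json
def cmdT(): 
    return np.array(json.load(open('cmd.json')))
def plan(p,R,T0=None,save=True):
    "slide(cm), turn for pose p,R from commanded pose"
    T0=cmdT() if T0 is None else T0
    s=T0[:3,:3].T@(np.array(p,float)-T0[:3,3])/10; t=Rn.from_matrix(T0[:3,:3].T@R).as_rotvec()
    s=np.round(s,2);t=np.round(t,3)
    print('slide',s.tolist(),'turn',t.tolist())
    T=T0.copy();T[:3,3]+=T0[:3,:3]@s*10;T[:3,:3]=T0[:3,:3]@Rn.from_rotvec(t).as_matrix()
    if save: json.dump(T.tolist(),open('cmd.json','w'))
def show():
    s=env.state();C=cmdT();M=toolT(s)
    print('t',round(s['time_s'],2),'pos',np.round(s['ee_pos'],1),'err',np.round(s['ee_pos']-C[:3,3],1),'roterr deg',np.round(np.rad2deg(Rn.from_matrix(C[:3,:3].T@M[:3,:3]).as_rotvec()),2),'F',np.round(s['force'],1),'w',round(s['gripper_width'],1),'q',np.round(s['qpos'],0))
E
python3 - <<'E'
from h import *
s=env.state();T=toolT(s);print(np.round(T,3))
T[:3,3]=[218.506,-531.881,221.976]
# exact commanded orientation: tool down
print(np.round(Rn.from_matrix(T[:3,:3]).as_euler('xyz',degrees=True),2))
z=T[:3,2];yaw=np.degrees(np.arctan2(z[1],z[0]));print(yaw)
T[:3,:3]=Rgoal(yaw);json.dump(T.tolist(),open('cmd.json','w'));show()
plan([400,150,320],Rgoal(0))
E
```

```text
[[ 0.00000e+00  3.80000e-01 -9.25000e-01  2.18514e+02]
 [-0.00000e+00 -9.25000e-01 -3.80000e-01 -5.31861e+02]
 [-1.00000e+00  0.00000e+00 -0.00000e+00  2.21958e+02]
 [ 0.00000e+00  0.00000e+00  0.00000e+00  1.00000e+00]]
[107.13  90.   -50.53]
-157.6663665128068
t 1.05 pos [ 218.5 -531.9  222. ] err [ 0.  0. -0.] roterr deg [0. 0. 0.] F [ 0.4  0.4 -0.5] w 91.2 q [-69.  18.  90.   0.  72.  -1.]
slide [-9.8, -56.18, -42.7] turn [-2.752, -0.0, -0.0]
```

```bash
python3 - <<'E'
from h import *
plan([470,-200,320],Rgoal(-80))
E
```

```text
slide [-0.0, -35.01, 6.99] turn [1.396, 0.0, 0.0]
```

```bash
python3 - <<'E'
from h import *
T=toolT(env.state());T[:3,3]=[218.506,-531.881,221.976];T[:3,:3]=Rgoal(-157.67);json.dump(T.tolist(),open('cmd.json','w'))
plan([470,-200,320],Rgoal(-80))
E
```

```text
slide [-9.8, -21.14, -35.87] turn [-1.356, 0.0, 0.0]
```

{"name": "arm_command", "arguments": {"slide": [[-9.8, -21.14, -35.87], [-9.8, -21.14, -35.87], [-9.8, -21.14, -35.87], [-9.8, -21.14, -35.87], [-9.8, -21.14, -35.87], [-9.8, -21.14, -35.87], [-9.8, -21.14, -35.87], [-9.8, -21.14, -35.87], [-9.8, -21.14, -35.87], [-9.8, -21.14, -35.87], [-9.8, -21.14, -35.87], [-9.8, -21.14, -35.87]], "turn": [[-1.356, 0, 0], [-1.356, 0, 0], [-1.356, 0, 0], [-1.356, 0, 0], [-1.356, 0, 0], [-1.356, 0, 0], [-1.356, 0, 0], [-1.356, 0, 0], [-1.356, 0, 0], [-1.356, 0, 0], [-1.356, 0, 0], [-1.356, 0, 0]], "grip": [0, 0, 0, 0, 0, 0, 0, 0, 0, 0, 0, 0]}}

```text
time_s: 2.05
ee_pos: [471.9, -197.7, 320.8]
ee_rot: [74.4, 89.9, -5.1]
force: [-0.3, 0.3, -0.1]
gripper_width: 91.4
```

```bash
python3 - <<'E'
from h import *
show()
plan([400,200,320],Rgoal(0))
E
```

```text
t 2.05 pos [ 471.9 -197.7  320.8] err [1.9 2.4 0.8] roterr deg [-0.39 -0.03  0.12] F [-0.3  0.3 -0.1] w 91.4 q [-24.  10.  87.   0.  83. -34.]
slide [-0.0, 0.07, -40.61] turn [-1.396, 0.0, 0.0]
```

{"name": "arm_command", "arguments": {"slide": [[0, 0.07, -40.61], [0, 0.07, -40.61], [0, 0.07, -40.61], [0, 0.07, -40.61], [0, 0.07, -40.61], [0, 0.07, -40.61], [0, 0.07, -40.61], [0, 0.07, -40.61], [0, 0.07, -40.61], [0, 0.07, -40.61], [0, 0.07, -40.61], [0, 0.07, -40.61], [0, 0.07, -40.61], [0, 0.07, -40.61], [0, 0.07, -40.61]], "turn": [[-1.396, 0, 0], [-1.396, 0, 0], [-1.396, 0, 0], [-1.396, 0, 0], [-1.396, 0, 0], [-1.396, 0, 0], [-1.396, 0, 0], [-1.396, 0, 0], [-1.396, 0, 0], [-1.396, 0, 0], [-1.396, 0, 0], [-1.396, 0, 0], [-1.396, 0, 0], [-1.396, 0, 0], [-1.396, 0, 0]], "grip": [0, 0, 0, 0, 0, 0, 0, 0, 0, 0, 0, 0, 0, 0, 0]}}

```text
time_s: 3.3
ee_pos: [400.2, 198.7, 319.9]
ee_rot: [-84.3, 90.0, -84.6]
force: [-0.3, -0.1, 0.2]
gripper_width: 91.3
```

```bash
python3 - <<'E'
from h import *
show()
st=env.state();im,d=snap('wrist','w1');json.dump({k:np.array(v).tolist() for k,v in st.items()},open('pics/w1.json','w'))
C=cloud('wrist',d,st)
m=(np.hypot(C[...,0]-440,C[...,1]-240)<85)&(abs(C[...,2]-36)<5)
P=C[m];print(len(P),cv2.minEnclosingCircle(P[:,:2].astype(np.float32)),np.median(P,0))
E
```

```text
t 3.3 pos [400.2 198.7 319.9] err [ 0.2 -1.2 -0.1] roterr deg [ 0.27 -0.   -0.02] F [-0.3 -0.1  0.2] w 91.3 q [ 25.   4.  94.  -0.  82. -65.]
1319 ((440.7431945800781, 240.1776580810547), 63.96084213256836) [437.79204843 240.6987959   34.86486617]
```

View pics/w1.png

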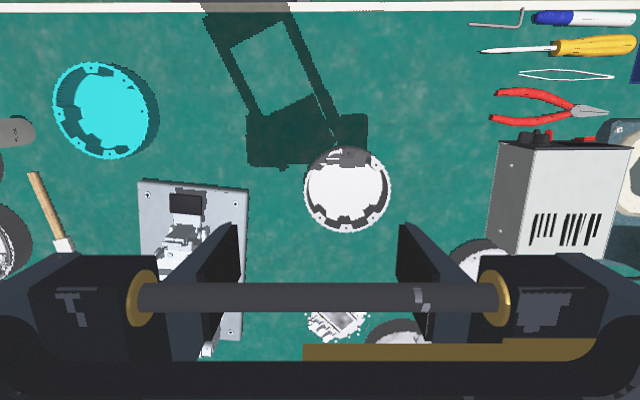

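```bash
cat >> h.py <<'E'
def ortho(im,st,cx,cy,half,z,px=500,cam='wrist'):
    "top-down view at height z; image right=-y, up=+x"
    c=env.calibration(cam);K=np.array(c['K'])
    M=np.linalg.inv(toolT(st)@np.array(c['T_tool_cam'])) if 'T_tool_cam' in c else np.array(c['camera_from_world'])
    a=np.linspace(half,-half,px)
    X,Y=np.meshgrid(cx+a,cy+a,indexing='ij')
    P=np.stack([X,Y,np.full_like(X,z)],-1).reshape(-1,3)@M[:3,:3].T+M[:3,3]
    s=np.stack([P[:,0]/-P[:,2],-P[:,1]/-P[:,2]],1);s=s*(1+c['k1']*(s**2).sum(1,keepdims=True))
    uv=(s@K[:2,:2].T+K[:2,2]).reshape(px,px,2).astype(np.float32)
    return cv2.remap(im[:,:,::-1],uv[...,0],uv[...,1],cv2.INTER_CUBIC)
E
python3 - <<'E'
from h import *
st=json.load(open('pics/w1.json'));im=cv2.imread('pics/w1.png')[:,:,::-1]
o=ortho(im,st,440.7,240.2,75,36)
for a in range(0,360,30):
    c,s=np.cos(np.radians(a)),np.sin(np.radians(a));f=500/150
    p=(int(250-s*70*f),int(250-c*70*f));cv2.putText(o,str(a),p,0,.4,(0,0,255),1)
for r in(47,56,63): cv2.circle(o,(250,250),int(r*500/150),(0,0,255),1)
cv2.imwrite('pics/o1.png',o)
E
```

```text
(no output)
```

View pics/o1.png

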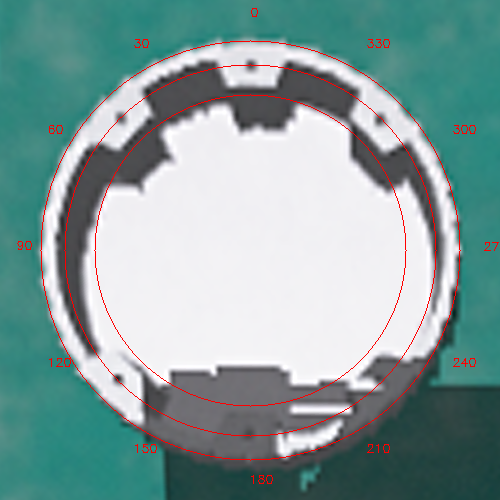

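```bash
python3 - <<'E'
from h import *
st=json.load(open('pics/w1.json'));im=cv2.imread('pics/w1.png')[:,:,::-1];d=np.load('pics/w1.npy')
C=cloud('wrist',d,st);g=im.max(2)
q=(g<90)&(abs(C[...,2]-46)<7)&(abs(C[...,0]-455)<30)&(abs(C[...,1]-10)<40)
print(q.sum(),C[q].mean(0),cv2.minAreaRect(C[q][:,:2].astype(np.float32)))
m=(abs(C[...,2]-21)<5)&(C[...,0]<520)&(C[...,0]>400)&(abs(C[...,1])<130)
P=C[m][:,:2].astype(np.float32);print(cv2.minAreaRect(P),np.median(C[m][:,2]))
# front edge fit & side edges
b=[];
for y in range(-60,75,5):
    s=P[abs(P[:,1]-y)<4]
    if len(s): b.append((y,np.sort(s[:,0])[2]))
b=np.array(b);print(np.polyfit(b[:,0],b[:,1],1))
print(np.round(b,1).tolist())
for x in range(450,520,10):
    s=P[abs(P[:,0]-x)<5]
    if len(s): print(x,np.percentile(s[:,1],[1,99]))
print('table',np.median(C[(abs(C[...,0]-400)<20)&(abs(C[...,1]-150)<30)],0))
E
```

```text
631 [455.12430538  11.11852291  45.49456885] ((455.5920104980469, 10.799335479736328), (44.29038619995117, 29.607698440551758), 84.43540954589844)
((481.99847412109375, 7.417823791503906), (163.38888549804688, 93.27069091796875), 83.79779815673828) 20.458584502405188
[1.10529775e-01 4.34956782e+02]
[[-60.0, 428.5], [-55.0, 428.5], [-50.0, 429.6], [-45.0, 430.1], [-40.0, 430.3], [-35.0, 431.2], [-30.0, 431.8], [-25.0, 432.0], [-20.0, 432.9], [-15.0, 433.2], [-10.0, 434.3], [-5.0, 434.6], [0.0, 434.7], [5.0, 435.1], [10.0, 436.2], [15.0, 436.6], [20.0, 437.5], [25.0, 438.0], [30.0, 438.1], [35.0, 438.6], [40.0, 439.4], [45.0, 439.8], [50.0, 440.8], [55.0, 441.0], [60.0, 441.1], [65.0, 442.4], [70.0, 442.8]]
450 [-67.93575287  91.48968048]
460 [-69.71335937  90.75739471]
470 [-72.47666748  89.67174103]
480 [-71.97357178  89.14758186]
490 [-73.34344757  87.25002968]
500 [-75.6999939   86.61136665]
510 [-75.63337402  85.58653107]
table [389.1071912  149.96405058 367.99064108]
```

```bash
cat >> h.py <<'E'
YAW=-6.3; NEST=np.array([594.,-4.5,22.])
def tw(x,y,z): # tester->world, z above table
    c,s=np.cos(np.radians(YAW)),np.sin(np.radians(YAW)); return np.array([NEST[0]+c*x-s*y,NEST[1]+s*x+c*y,z])
def tip(p,R): return np.array(p)-8*R[:,0]
E
python3 - <<'E'
from h import *
R=Rgoal(YAW,15);print(R[:,0],tw(-141,0,46))
plan(tip(tw(-142,0,64),R),R)
E
```

```text
[ 0.25725603 -0.02840133 -0.96592583] [453.85150528  10.97253786  46.        ]
slide [24.82, -18.87, 5.08] turn [0.109, -0.262, -0.014]
```

{"name": "arm_command", "arguments": {"slide": [[24.82, -18.87, 5.08], [24.82, -18.87, 5.08], [24.82, -18.87, 5.08], [24.82, -18.87, 5.08], [24.82, -18.87, 5.08], [24.82, -18.87, 5.08], [24.82, -18.87, 5.08], [24.82, -18.87, 5.08], [24.82, -18.87, 5.08], [24.82, -18.87, 5.08], [24.82, -18.87, 5.08], [24.82, -18.87, 5.08]], "turn": [[0.109, -0.262, -0.014], [0.109, -0.262, -0.014], [0.109, -0.262, -0.014], [0.109, -0.262, -0.014], [0.109, -0.262, -0.014], [0.109, -0.262, -0.014], [0.109, -0.262, -0.014], [0.109, -0.262, -0.014], [0.109, -0.262, -0.014], [0.109, -0.262, -0.014], [0.109, -0.262, -0.014], [0.109, -0.262, -0.014]], "grip": [255, 255, 255, 255, 255, 255, 255, 255, 255, 255, 255, 255], "newtons": 10}}

```text
time_s: 4.35
ee_pos: [451.9, 11.8, 73.3]
ee_rot: [0.2, 74.8, -6.1]
force: [0.1, 0.8, 0.1]
gripper_width: 14.3
```

```bash
python3 - <<'E'
from h import *
show();snap('side','s2');snap('wrist','w2')
a=cv2.imread('pics/s2.png')[120:260,200:380];cv2.imwrite('pics/s2c.png',cv2.resize(a,None,fx=4,fy=4))
R=Rgoal(YAW,15)
plan(tip(tw(-142,0,49),R),R)
E
```

```text
t 4.35 pos [451.9  11.8  73.3] err [1.1 0.5 1.5] roterr deg [-0.01 -0.19  0.03] F [0.1 0.8 0.1] w 14.3 q [  1.  11. 128.  -5.  26. -78.]
slide [1.45, 0.0, -0.39] turn [0.0, 0.0, -0.0]
```

View pics/s2c.png

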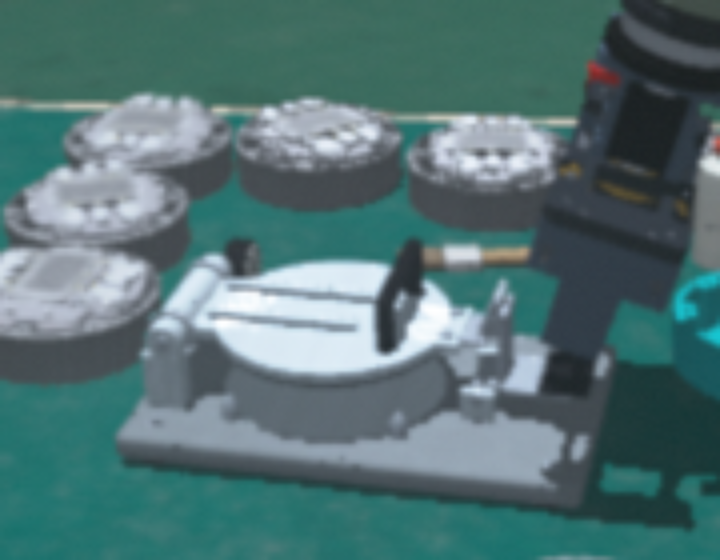

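View pics/w2.png

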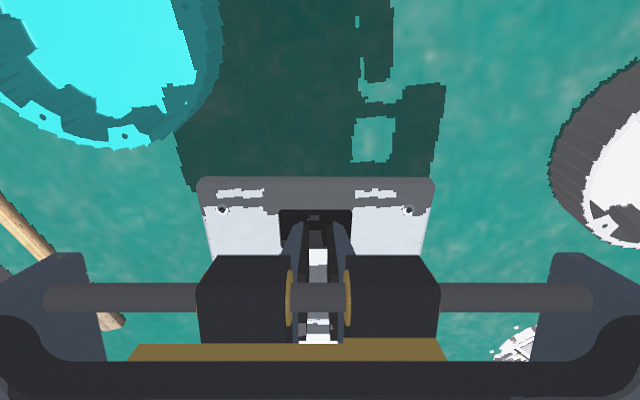

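{"name": "arm_command", "arguments": {"slide": [[0.7, 0.0, -0.2], [1.2, 0.0, -0.33], [1.45, 0.0, -0.39], [1.45, 0.0, -0.39], [1.45, 0.0, -0.39]], "turn": [[0, 0, 0], [0, 0, 0], [0, 0, 0], [0, 0, 0], [0, 0, 0]], "grip": [255, 255, 255, 255, 255]}}

```text
time_s: 4.87
ee_pos: [450.5, 11.5, 56.5]
ee_rot: [0.1, 75.0, -6.2]
force: [-1.3, 1.5, 2.2]
gripper_width: 0.5
```

```bash
python3 - <<'E'
from h import *
show()
R=Rgoal(YAW,15)
plan(tip(tw(-142,0,41),R),R)
E
```

```text
t 4.87 pos [450.5  11.5  56.5] err [-0.4  0.2 -0.3] roterr deg [-0.    0.05  0.  ] F [-1.3  1.5  2.2] w 0.5 q [  1.  13. 129.  -5.  23. -78.]
slide [0.78, 0.0, -0.21] turn [0.0, 0.0, -0.0]
```

{"name": "arm_command", "arguments": {"slide": [[0.1, 0, -0.03], [0.2, 0, -0.05], [0.3, 0, -0.08], [0.3, 0, -0.08]], "turn": [[0, 0, 0], [0, 0, 0], [0, 0, 0], [0, 0, 0]], "grip": [255, 255, 255, 255]}}

```text
time_s: 5.2
ee_pos: [450.3, 11.3, 53.3]
ee_rot: [0.0, 75.0, -6.2]
force: [-2.1, 1.5, 1.9]
gripper_width: 0.4
```

{"name": "arm_command", "arguments": {"slide": [[0.1, 0, -0.03], [0.2, 0, -0.05], [0.2, 0, -0.05], [0.2, 0, -0.05]], "turn": [[0, 0, 0], [0, 0, 0], [0, 0, 0], [0, 0, 0]], "grip": [255, 255, 255, 255]}}

```text
time_s: 5.53
ee_pos: [450.5, 11.2, 51.3]
ee_rot: [0.0, 75.0, -6.3]
force: [-3.1, 0.1, 2.7]
gripper_width: 0.6
```

{"name": "arm_command", "arguments": {"slide": [[0.1, 0, -0.03], [0.15, 0, -0.04], [0.15, 0, -0.04]], "turn": [[0, 0, 0], [0, 0, 0], [0, 0, 0]], "grip": [255, 255, 255]}}

```text
time_s: 5.78
ee_pos: [450.8, 11.2, 49.9]
ee_rot: [0.0, 75.0, -6.2]
force: [-2.8, 0.3, 2.3]
gripper_width: 0.4
```

```bash
python3 - <<'E'
from h import *
print(env.state()['force'],env.state()['ee_pos'])
im,d=snap('side','s3');a=im[100:260,200:380,::-1];cv2.imwrite('pics/s3c.png',cv2.resize(a,None,fx=4,fy=3.7))
E
```

```text
[-2.84306946  0.30172705  2.28719886] [450.79093599  11.20015104  49.86793426]
```

View pics/s3c.png

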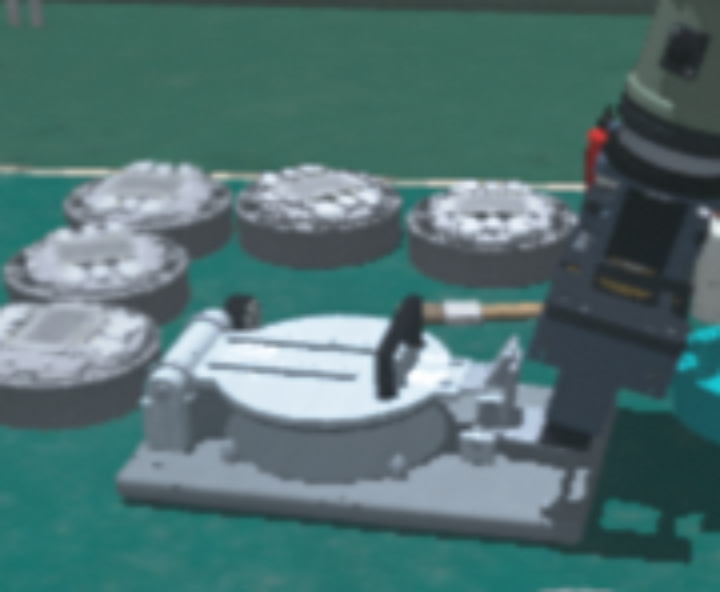

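{"name": "arm_command", "arguments": {"slide": [[0.1, 0, -0.03], [0.2, 0, -0.05], [0.2, 0, -0.05]], "turn": [[0, 0, 0], [0, 0, 0], [0, 0, 0]], "grip": [255, 255, 255]}}

```text
time_s: 6.08
ee_pos: [451.5, 11.3, 48.0]
ee_rot: [0.1, 74.9, -6.2]
force: [-1.5, 0.1, 3.3]
gripper_width: 0.8
```

{"name": "arm_command", "arguments": {"slide": [[0.1, 0, -0.03], [0.1, 0, -0.03]], "turn": [[0, 0, 0], [0, 0, 0]], "grip": [255, 255]}}

```text
time_s: 6.25
ee_pos: [451.5, 11.3, 47.1]
ee_rot: [0.1, 74.9, -6.2]
force: [-2.1, -0.4, 3.4]
gripper_width: 0.8
```

{"name": "arm_command", "arguments": {"slide": [[0.1, 0, -0.03], [0.1, 0, -0.03]], "turn": [[0, 0, 0], [0, 0, 0]], "grip": [255, 255]}}

```text
time_s: 6.42
ee_pos: [451.5, 11.3, 46.1]
ee_rot: [0.1, 74.9, -6.2]
force: [-1.4, -0.3, 3.5]
gripper_width: 0.7
```

```bash
python3 - <<'E'
from h import *
print(env.state()['force'],env.state()['ee_pos'])
im,d=snap('side','s4');a=im[80:260,200:380,::-1];cv2.imwrite('pics/s4c.png',cv2.resize(a,None,fx=3,fy=3))
E
```

```text
[-1.38795921 -0.33099115  3.4826483 ] [451.46702451  11.30150101  46.06029545]
```

View pics/s4c.png

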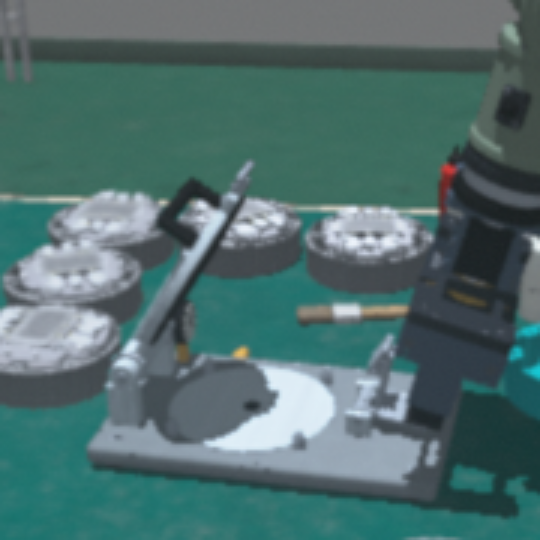

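{"name": "arm_command", "arguments": {"slide": [[0, 0, 0], [0, 0, 0], [0, 0, 0], [0, 0, 0], [0, 0, 0], [0, 0, 0], [-1.5, 0, 0], [-4, 0, 0], [-8, 0, 0], [-8, 0, 0]], "turn": [[0, 0, 0], [0, 0, 0], [0, 0, 0], [0, 0, 0], [0, 0, 0], [0, 0, 0], [0, 0, 0], [0, 0, 0], [0, 0, 0], [0, 0, 0]], "grip": [255, 255, 255, 255, 255, 255, 255, 255, 255, 255]}}

```text
time_s: 7.3
ee_pos: [431.8, 13.8, 128.0]
ee_rot: [0.4, 74.5, -5.9]
force: [1.3, 0.3, 0.5]
gripper_width: 0.6
```

```bash
python3 - <<'E'
from h import *
st=env.state();T=toolT(st);T[:3,:3]=Rgoal(YAW,15);json.dump(T.tolist(),open('cmd.json','w'));show()
im,d=snap('top','t5')
C=cloud('top',d)
o=ortho(im,st,590,-4,150,22,cam='top');cv2.imwrite('pics/t5o.png',o)
im,d=snap('side','s5');a=im[80:260,200:380,::-1];cv2.imwrite('pics/s5c.png',cv2.resize(a,None,fx=3,fy=3))
plan([430,0,300],Rgoal(YAW,0),save=False)
E
```

```text
t 7.3 pos [431.8  13.8 128. ] err [0. 0. 0.] roterr deg [-0.01 -0.52  0.11] F [1.3 0.3 0.5] w 0.6 q [  2.   4. 126.  -4.  35. -79.]
slide [-16.62, -1.39, 4.42] turn [-0.0, 0.262, -0.0]
```

View pics/t5o.png

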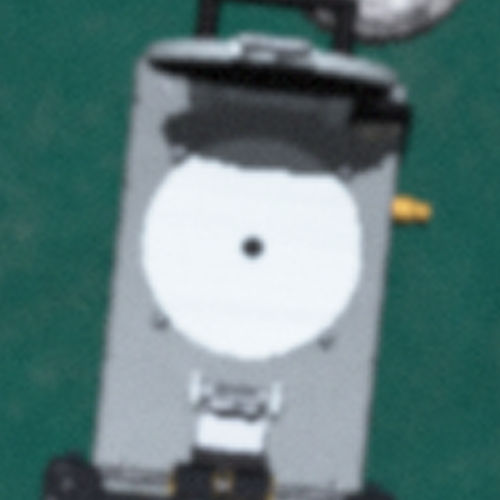

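View pics/s5c.png

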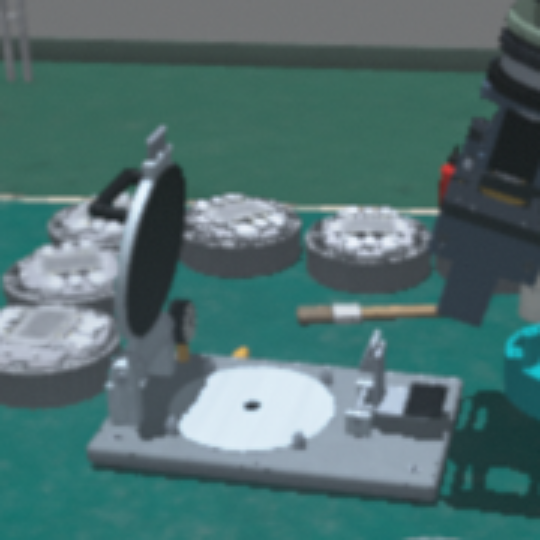

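```bash
python3 - <<'E'
from h import *
plan([550,0,320],Rgoal(YAW,0))
E
```

```text
slide [-15.46, -0.08, 16.46] turn [-0.0, 0.262, -0.0]
```

{"name": "arm_command", "arguments": {"slide": [[-5, 0, 4], [-10, 0, 8], [-15.46, -0.08, 16.46], [-15.46, -0.08, 16.46], [-15.46, -0.08, 16.46], [-15.46, -0.08, 16.46], [-15.46, -0.08, 16.46], [-15.46, -0.08, 16.46], [-15.46, -0.08, 16.46]], "turn": [[0, 0, 0], [0, 0.1, 0], [0, 0.262, 0], [0, 0.262, 0], [0, 0.262, 0], [0, 0.262, 0], [0, 0.262, 0], [0, 0.262, 0], [0, 0.262, 0]], "grip": [0, 0, 0, 0, 0, 0, 0, 0, 0]}}

```text
time_s: 8.15
ee_pos: [547.2, -0.2, 312.2]
ee_rot: [-178.5, 89.7, 175.2]
force: [0.7, 0.5, -0.8]
gripper_width: 57.3
```

```bash
python3 - <<'E'
from h import *
show();st=env.state();im,d=snap('wrist','w6');json.dump({k:np.array(v).tolist() for k,v in st.items()},open('pics/w6.json','w'))
o=ortho(im,st,594,-4.5,100,22,px=600);cv2.imwrite('pics/o6.png',o)
C=cloud('wrist',d,st);m=(np.hypot(C[...,0]-594,C[...,1]+4)<40)&(abs(C[...,2]-22)<8);print(np.median(C[m],0))
E
```

```text
t 8.15 pos [ 5.472e+02 -2.000e-01  3.122e+02] err [-2.8 -0.2 -7.8] roterr deg [-0.03  0.3  -0.01] F [ 0.7  0.5 -0.8] w 57.3 q [ -1.  13.  84.   0.  83. -85.]
[593.06772982  -3.80065596  21.58921249]
```

View pics/o6.png

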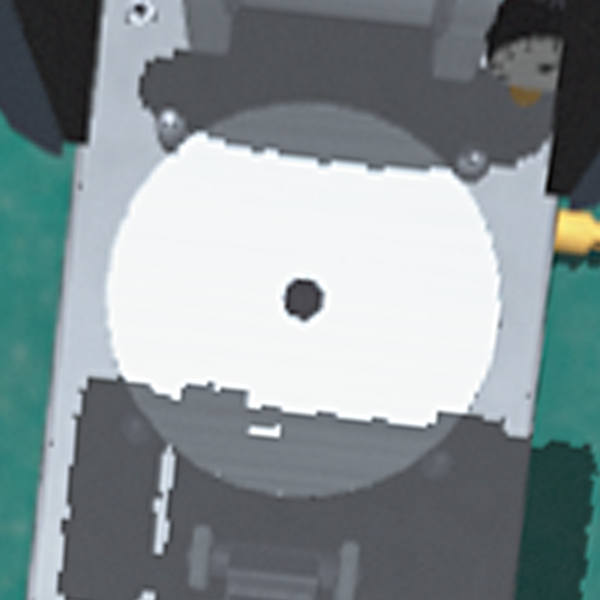

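```bash
python3 - <<'E'
from h import *
for i in range(2):env.grab_frame('wrist')
show();st=env.state();im,d=snap('wrist','w7');json.dump({k:np.array(v).tolist() for k,v in st.items()},open('pics/w7.json','w'))
o=ortho(im,st,594,-4.5,100,22,px=600)
g=o.max(2);sub=(g[250:350,250:350]<120).astype(np.uint8);mm=cv2.moments(sub,True);u,v=250+mm['m10']/mm['m00'],250+mm['m01']/mm['m00']
print(mm['m00'],u,v,'hole',694-(v+.5)/3+.0,95.5-(u+.5)/3)
o=ortho(im,st,594,-4.5,100,35,px=600);cv2.imwrite('pics/o7.png',o)
E
```

```text
t 8.3 pos [ 5.467e+02 -2.000e-01  3.130e+02] err [-3.3 -0.1 -7. ] roterr deg [-0.04  0.23 -0.01] F [-0.3 -0.5  0.5] w 69.6 q [ -1.  13.  84.   0.  83. -85.]
1083.0 303.061865189289 298.7183748845799 hole 594.26054170514 -5.687288396429665
```

View pics/o7.png

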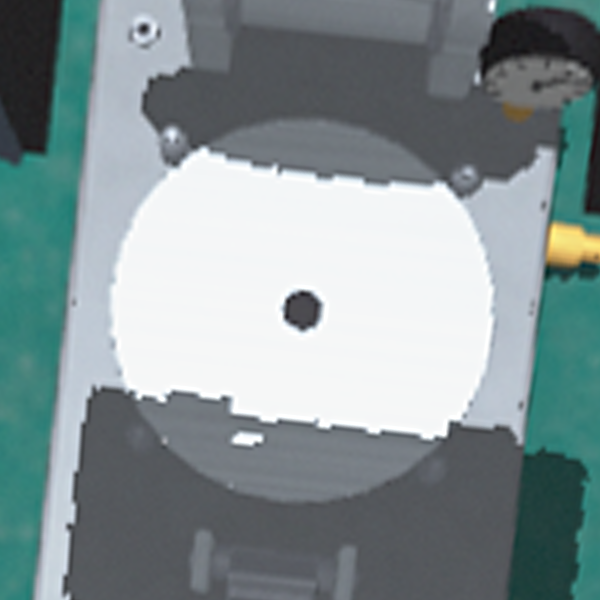

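```bash
sed -i 's/^YAW=.*/YAW=-6.5; NEST=np.array([593.8,-5.5,22.])/' h.py; cat >> h.py <<'E'
def sync(R=None):
    T=toolT(env.state()); 
    json.dump(T.tolist(),open('cmd.json','w'))
E
python3 - <<'E'
from h import *
sync();show()
plan([440.7,298.6,100],Rgoal(0))
E
```

```text
t 8.35 pos [ 5.469e+02 -1.000e-01  3.135e+02] err [0. 0. 0.] roterr deg [0. 0. 0.] F [-0.3  0.8  0.1] w 73.6 q [ -1.  13.  83.   0.  83. -85.]
slide [21.4, 28.54, -13.75] turn [-0.109, -0.003, -0.0]
```

{"name": "arm_command", "arguments": {"slide": [[21.4, 28.54, -13.75], [21.4, 28.54, -13.75], [21.4, 28.54, -13.75], [21.4, 28.54, -13.75], [21.4, 28.54, -13.75], [21.4, 28.54, -13.75], [21.4, 28.54, -13.75], [21.4, 28.54, -13.75], [21.4, 28.54, -13.75], [21.4, 28.54, -13.75], [21.4, 28.54, -13.75], [21.4, 28.54, -13.75], [21.4, 28.54, -13.75], [21.4, 28.54, -13.75]], "turn": [[-0.109, -0.003, 0], [-0.109, -0.003, 0], [-0.109, -0.003, 0], [-0.109, -0.003, 0], [-0.109, -0.003, 0], [-0.109, -0.003, 0], [-0.109, -0.003, 0], [-0.109, -0.003, 0], [-0.109, -0.003, 0], [-0.109, -0.003, 0], [-0.109, -0.003, 0], [-0.109, -0.003, 0], [-0.109, -0.003, 0], [-0.109, -0.003, 0]], "grip": [100, 100, 100, 100, 100, 100, 100, 100, 100, 100, 100, 100, 100, 100]}}

```text
time_s: 9.52
ee_pos: [443.9, 297.5, 102.4]
ee_rot: [10.6, 89.7, 10.5]
force: [0.3, -0.1, 0.1]
gripper_width: 55.4
```

```bash
python3 - <<'E'
from h import *
show();st=env.state();im,d=snap('wrist','w8')
plan([440.7,298.6,19],Rgoal(0))
E
```

```text
t 9.52 pos [443.9 297.5 102.4] err [ 3.2 -1.1  2.4] roterr deg [ 0.11 -0.32  0.04] F [ 0.3 -0.1  0.1] w 55.4 q [ 33.  21. 105.  -0.  54. -57.]
slide [8.1, -0.0, 0.0] turn [-0.0, -0.0, -0.0]
```

View pics/w8.png

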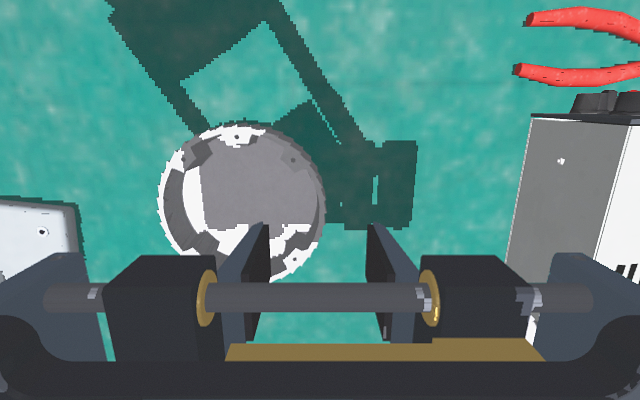

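{"name": "arm_command", "arguments": {"slide": [[2, 0, 0], [4, 0, 0], [6, 0, 0], [7.5, 0, 0], [8.1, 0, 0], [8.1, 0, 0], [8.1, 0, 0]], "turn": [[0, 0, 0], [0, 0, 0], [0, 0, 0], [0, 0, 0], [0, 0, 0], [0, 0, 0], [0, 0, 0]], "grip": [100, 100, 100, 100, 100, 100, 100]}}

```text
time_s: 10.15
ee_pos: [443.8, 298.3, 20.9]
ee_rot: [9.1, 89.8, 9.1]
force: [0.1, 0.0, 1.2]
gripper_width: 55.3
```

```bash
python3 - <<'E'
from h import *
show()
E
```

```text
t 10.15 pos [443.8 298.3  20.9] err [ 3.2 -0.3  1.9] roterr deg [ 0.06 -0.26  0.03] F [0.1 0.  1.2] w 55.3 q [ 33.  27. 110.  -0.  43. -57.]
```

{"name": "arm_command", "arguments": {"slide": [[0, 0, -0.3], [0, 0, -0.3], [0, 0, -0.3], [0, 0, -0.3], [0, 0, -0.3], [0, 0, -0.3], [0, 0, -0.3], [0, 0, -0.3], [0, 0, -0.3], [0, 0, -0.3]], "turn": [[0, 0, 0], [0, 0, 0], [0, 0, 0], [0, 0, 0], [0, 0, 0], [0, 0, 0], [0, 0, 0], [0, 0, 0], [0, 0, 0], [0, 0, 0]], "grip": [100, 100, 150, 200, 220, 255, 255, 255, 255, 255], "newtons": 40}}

```text
time_s: 10.98
ee_pos: [440.4, 298.6, 20.4]
ee_rot: [3.1, 89.8, 3.1]
force: [0.3, -0.0, 2.0]
gripper_width: 11.0
```

```bash
python3 - <<'E'
from h import *
sync();show();snap('wrist','w9');snap('top','t9')
E
```

```text
t 10.98 pos [440.4 298.6  20.4] err [0. 0. 0.] roterr deg [0. 0. 0.] F [ 0.3 -0.   2. ] w 11.0 q [ 33.  27. 110.  -0.  43. -57.]
```

View pics/w9.png

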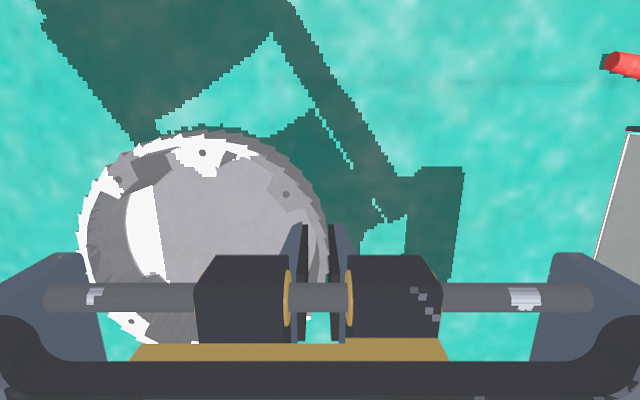

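{"name": "arm_command", "arguments": {"slide": [[0, 0, 0], [0, 0, 0], [-0.5, 0, 0], [-1.5, 0, 0], [-3, 0, 0], [-5, 0, 0], [-7, 0, 0], [-9, 0, 0], [-10, 0, 0], [-10, 0, 0], [-10, 0, 0]], "turn": [[0, 0, 0], [0, 0, 0], [0, 0, 0], [0, 0, 0], [0, 0, 0], [0, 0, 0], [0, 0, 0], [0, 0, 0], [0, 0, 0], [0, 0, 0], [0, 0, 0]], "grip": [255, 255, 255, 255, 255, 255, 255, 255, 255, 255, 255]}}

```text
time_s: 12.0
ee_pos: [439.4, 298.4, 120.1]
ee_rot: [6.4, 89.8, 6.4]
force: [0.1, 0.2, -3.5]
gripper_width: 10.8
```

```bash
cat > rim.py <<'E'
from h import *
def rim(tag):
    for i in range(1): env.grab_frame('wrist')
    st=env.state();im,d=snap('wrist',tag);json.dump({k:np.array(v).tolist() for k,v in st.items()},open(f'pics/{tag}.json','w'))
    C=cloud('wrist',d,st);T=toolT(st)
    P=C[(d>0)];Q=(P-T[:3,3])@T[:3,:3]  # tool coords
    # rim lies around tool x ~ (grasp) ; candidates centre at tool y=-58
    r=np.hypot(Q[:,1]+58,Q[:,2])
    return st,im,d,C,Q,r
E
python3 - <<'E'
from rim import *
show();st,im,d,C,Q,r=rim('w10')
fl=(r<38)&(abs(Q[:,0]-0)<40);q=Q[fl]
print(len(q),np.median(q,0))
A=np.c_[q[:,1:],np.ones(len(q))];c=np.linalg.lstsq(A,q[:,0],rcond=None)[0];res=q[:,0]-A@c
k=abs(res)<4;c=np.linalg.lstsq(A[k],q[k,0],rcond=None)[0];print('floor slope y,z',c,'rms',np.std(q[k,0]-A[k]@c))
E
```

```text
t 12.0 pos [439.4 298.4 120.1] err [-1.  -0.2 99.8] roterr deg [0.02 0.04 0.01] F [ 0.1  0.2 -3.5] w 10.8 q [ 33.  19. 104.  -0.  56. -57.]
8255 [ 19.67559875 -61.84042007  -9.58202207]
floor slope y,z [-3.48447002e-02 -1.15525955e-03  1.75324028e+01] rms 0.5968542445777407
```

View pics/w10.png

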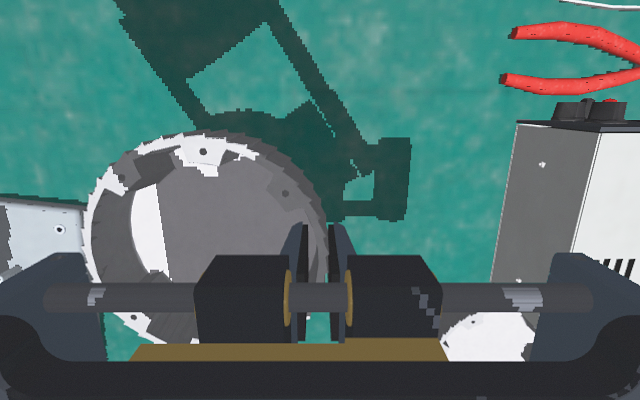

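```bash
cat >> rim.py <<'E'
from scipy.optimize import least_squares
def fit(Q,c):
    # residual height above floor plane
    h=(c[0]*Q[:,1]+c[1]*Q[:,2]+c[2])-Q[:,0]
    r=np.hypot(Q[:,1]+59,Q[:,2])
    m=(abs(h-32)<3)&(r<72)&(r>42)
    P=Q[m][:,1:]
    hl=cv2.convexHull(P.astype(np.float32))[:,0]
    # outer boundary points: max radius per angle bin
    ang=np.degrees(np.arctan2(P[:,1],P[:,0]+59));rr=np.hypot(P[:,0]+59,P[:,1])
    B=[]
    for a in range(-180,180,4):
        k=(ang>=a)&(ang<a+4)
        if k.sum()>3: i=np.where(k)[0];j=i[np.argsort(rr[i])[-2]];B.append(P[j])
    B=np.array(B)
    s=least_squares(lambda p:np.hypot(B[:,0]-p[0],B[:,1]-p[1])-63.5,[-59,0],loss='soft_l1')
    return s.x,len(B),np.std(s.fun),np.degrees(np.arctan2(B[:,1],B[:,0]+59)).astype(int)
E
python3 - <<'E'
from rim import *
st=json.load(open('pics/w10.json'));d=np.load('pics/w10.npy');C=cloud('wrist',d,st);T=toolT(st);Q=(C[d>0]-T[:3,3])@T[:3,:3]
print(fit(Q,[-0.0348,-.0012,17.53]))
R=Rgoal(0)
# consistency: table measured original centre (440.7,240.2), TCP at grasp (440.4,298.6)
E
```

```text
(array([-57.72758749,  -4.72543719]), 64, np.float64(2.0987903755568014), array([-179, -172, -169, -165, -161, -156, -152, -151, -145, -143, -136,
       -135, -129, -126, -120, -118, -113, -109, -104, -100,  -97,  -92,
        -91,  -84,  -83,  -76,  -75,  -68,  -67,  -61,  -58,  -52,  -50,
        -44,  -42,  -36,  -33,  -28,  -25,  -22,  -16,  -13,   -8,   -7,
         -2,    1,    5,   26,   28,   99,  103,  115,  119,  123,  124,
        131,  133,  136,  143,  147,  150,  171,  174,  179]))
```

```bash
python3 - <<'E'
from rim import *
st=json.load(open('pics/w10.json'));d=np.load('pics/w10.npy');C=cloud('wrist',d,st);T=toolT(st);Q=(C[d>0]-T[:3,3])@T[:3,:3]
c=[-0.0348,-.0012,17.53]
h=(c[0]*Q[:,1]+c[1]*Q[:,2]+c[2])-Q[:,0]
for tol,r0 in((3,63.5),(2,63.),(4,63.5)):
    P=Q[(abs(h-32)<tol)][:,1:];r=np.hypot(P[:,0]+59,P[:,1]);P=P[(r<70)&(r>50)&(P[:,1]<-2)];r=np.hypot(P[:,0]+59,P[:,1]);a=np.degrees(np.arctan2(P[:,1],P[:,0]+59))
    B=[]
    for k0 in range(-175,-20,4):
        i=np.where((a>=k0)&(a<k0+4))[0]
        if len(i)>5: B.append(P[i[np.argsort(r[i])[-2]]])
    B=np.array(B)
    s=least_squares(lambda p:np.hypot(B[:,0]-p[0],B[:,1]-p[1])-p[2],[-59,0,63],loss='soft_l1');print(s.x,np.std(s.fun),len(B))
    s=least_squares(lambda p:np.hypot(B[:,0]-p[0],B[:,1]-p[1])-r0,[-59,0],loss='soft_l1');print(s.x,np.std(s.fun))
E
```

```text
[-57.96175596  -4.78632719  63.07115822] 0.6047129731424321 39
[-57.90114418  -4.24054017] 0.6185750374815207
[-58.02944222  -4.76082123  63.03208161] 0.5917260827579115 39
[-58.03424927  -4.80140177] 0.5919597672273381
[-57.93120125  -4.76073806  63.10734379] 0.5940426389560837 39
[-57.8781634   -4.26117924] 0.6053495915014502
```

```bash
python3 - <<'E'
from rim import *
st=json.load(open('pics/w10.json'));T=toolT(st)
print('wrist centre world',(T[:3,:3]@np.array([-12,-58,-4.7])+T[:3,3]), st['ee_pos'])
for n in('top','side'):
    im,d=snap(n,n+'10');C=cloud(n,d)
    P=C[(abs(C[...,2]-132)<6)&(d>0)]
    P=P[(np.hypot(P[:,0]-438,P[:,1]-240)<72)]
    print(n,len(P),np.median(P[:,2]),cv2.minEnclosingCircle(P[:,:2].astype(np.float32)))
    print(P.min(0),P.max(0))
E
python3 - <<'E'
import cv2
a=cv2.imread('pics/top10.png')[180:280,180:300];b=cv2.imread('pics/side10.png')[180:330,260:420]
a=cv2.resize(a,(480,400));b=cv2.resize(b,(427,400));import numpy as np
cv2.imwrite('pics/c10.png',cv2.resize(np.hstack([a,b]),(790,350)))
E
```

```text
wrist centre world [434.18003294 240.03462106 131.32759362] [438.9337006688383, 298.02275404558486, 119.29143657112672]
top 289 129.34112932371522 ((433.48419189453125, 238.18409729003906), 63.61125183105469)
[370.04878345 175.90857232 126.04201026] [495.11825787 279.40948542 137.36467561]
side 353 131.7727053133425 ((433.9709777832031, 245.94503784179688), 66.0009536743164)
[371.30223297 199.07407272 126.01958215] [498.69187389 311.89298378 134.90230255]
```

View pics/c10.png

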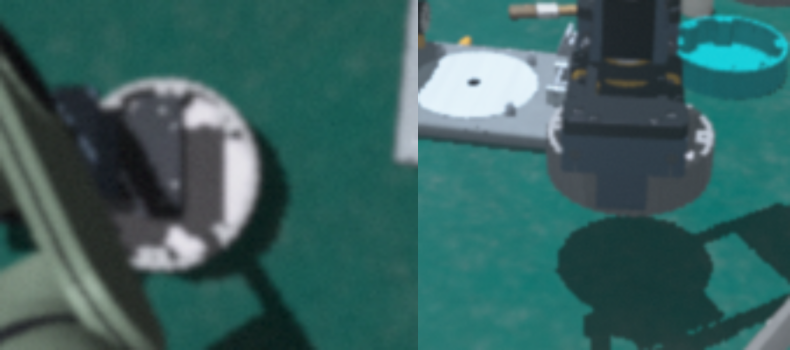

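```bash
sed -i 's/^YAW=.*/YAW=-6.5; NEST=np.array([593.2,-5.5,22.])/' h.py; cat >> h.py <<'E'
def place(t,off,yaw,th):
    "tester coords (x,y,z abs) of underside centre; off: centre in tool"
    R=Rgoal(yaw)@Rn.from_rotvec([0,th[0],th[1]]).as_matrix()
    return tw(*t)-R@np.array(off),R
E
python3 - <<'E'
from h import *
sync();show()
off=[23.6,-58.2,-4.8]
p,R=place([-10,170,75],off,9.5,[0,-.035]);print(p)
plan(p,R)
E
```

```text
t 12.2 pos [438.9 298.  118.8] err [0. 0. 0.] roterr deg [0. 0. 0.] F [-0.6  0.3 -3.3] w 10.9 q [ 33.  19. 104.  -0.  56. -57.]
[597.50680945 223.51264868  96.54896234]
slide [2.24, -7.44, 15.86] turn [-0.166, -0.002, -0.033]
```

{"name": "arm_command", "arguments": {"slide": [[0.5, -1.5, 3], [1, -3, 6.5], [1.5, -5, 10.5], [2, -6.5, 14], [2.24, -7.44, 15.86], [2.24, -7.44, 15.86], [2.24, -7.44, 15.86], [2.24, -7.44, 15.86]], "turn": [[-0.04, 0, -0.01], [-0.08, 0, -0.02], [-0.12, 0, -0.03], [-0.15, 0, -0.033], [-0.166, -0.002, -0.033], [-0.166, -0.002, -0.033], [-0.166, -0.002, -0.033], [-0.166, -0.002, -0.033]], "grip": [255, 255, 255, 255, 255, 255, 255, 255]}}

```text
time_s: 12.87
ee_pos: [597.2, 223.9, 97.1]
ee_rot: [-91.1, 88.1, -81.6]
force: [0.1, -0.1, -2.6]
gripper_width: 11.1
```

```bash
python3 - <<'E'
from rim import *
show();st,im,d,C,Q,r=rim('w11')
fl=(r<38)&(abs(Q[:,0]-18)<12);q=Q[fl]
A=np.c_[q[:,1:],np.ones(len(q))];c=np.linalg.lstsq(A,q[:,0],rcond=None)[0];k=abs(q[:,0]-A@c)<3;c=np.linalg.lstsq(A[k],q[k,0],rcond=None)[0];print('floor',c,k.sum())
n=np.array([-1,c[0],c[1]]);print('world up of housing',toolT(st)[:3,:3]@(n/np.linalg.norm(n)))
off=[23.6,-58.2,-4.8]
p,R=place([-5,0,64],off,9.5,[0,-.035]);print(p)
plan(p,R)
E
```

```text
t 12.87 pos [597.2 223.9  97.1] err [-0.3  0.4  0.5] roterr deg [0.03 0.02 0.06] F [ 0.1 -0.1 -2.6] w 11.1 q [ 20.  30.  91.  -2.  60. -78.]
floor [-3.89422873e-02 -5.45614190e-04  1.76280737e+01] 8215
world up of housing [ 2.07334663e-04 -5.51096411e-03  9.99984793e-01]
[583.23012239  54.03941715  85.54896234]
slide [1.67, -16.43, -4.2] turn [-0.0, -0.0, -0.0]
```

View pics/w11.png

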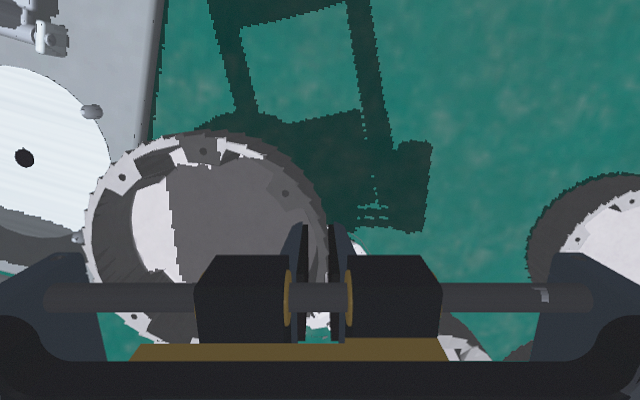

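Level within 0.006 rad. Slide in from the left.

{"name": "arm_command", "arguments": {"slide": [[0.2, -2, -0.5], [0.4, -4.5, -1.1], [0.7, -7, -1.8], [1.0, -9.5, -2.4], [1.2, -12, -3.1], [1.4, -14, -3.6], [1.6, -15.6, -4.0], [1.67, -16.43, -4.2], [1.67, -16.43, -4.2], [1.67, -16.43, -4.2], [1.67, -16.43, -4.2]], "turn": [[0, 0, 0], [0, 0, 0], [0, 0, 0], [0, 0, 0], [0, 0, 0], [0, 0, 0], [0, 0, 0], [0, 0, 0], [0, 0, 0], [0, 0, 0], [0, 0, 0]], "grip": [255, 255, 255, 255, 255, 255, 255, 255, 255, 255, 255]}}

```text
time_s: 13.88
ee_pos: [584.3, 55.8, 87.2]
ee_rot: [-84.5, 88.1, -74.9]
force: [-0.5, 0.1, -3.1]
gripper_width: 10.9
```

```bash
python3 - <<'E'
from rim import *
show();st,im,d,C,Q,r=rim('w12')
fl=(r<38)&(abs(Q[:,0]-18)<12);q=Q[fl]
A=np.c_[q[:,1:],np.ones(len(q))];c=np.linalg.lstsq(A,q[:,0],rcond=None)[0];k=abs(q[:,0]-A@c)<3;c=np.linalg.lstsq(A[k],q[k,0],rcond=None)[0];print('floor',c,k.sum())
n=np.array([-1,c[0],c[1]]);print('up',toolT(st)[:3,:3]@(n/np.linalg.norm(n)))
T=toolT(st)
print('centre',T[:3,:3]@[23.6,-58.2,-4.8]+T[:3,3],tw(0,0,22))
i,_=snap('side','s12');cv2.imwrite('pics/s12c.png',cv2.resize(i[60:260,200:400,::-1],(600,600)))
i,d2=snap('top','t12');C=cloud('top',d2)
o=ortho(i,st,593,-5,110,100,cam='top');cv2.imwrite('pics/t12o.png',o)
P=C[(abs(C[...,2]-100)<8)&(np.hypot(C[...,0]-588,C[...,1]+5)<72)]
print('top',len(P),P.min(0),P.max(0),cv2.minEnclosingCircle(P[:,:2].astype(np.float32)))
E
```

```text
t 13.88 pos [584.3  55.8  87.2] err [1.  1.8 1.6] roterr deg [-0.05 -0.2   0.09] F [-0.5  0.1 -3.1] w 10.9 q [  5.  26.  99.  -2.  55. -93.]
floor [-3.90427772e-02 -1.20132267e-03  1.76118563e+01] 8229
up [-0.00330874 -0.00657726  0.9999729 ]
centre [589.43395808  -3.08417128  65.49711886] [593.2  -5.5  22. ]
top 203 [525.25427729 -64.24201052  92.15780158] [641.8565384   54.4878733  106.76832355] ((587.6878662109375, -3.4783976078033447), 63.25960159301758)
```

View pics/s12c.png

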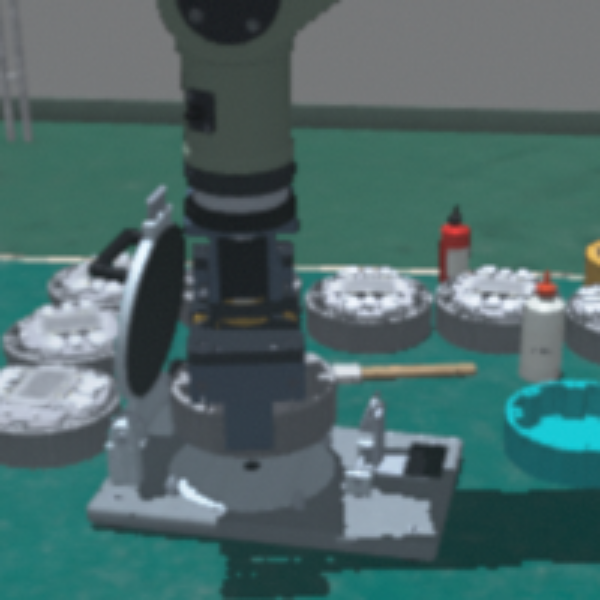

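View pics/t12o.png

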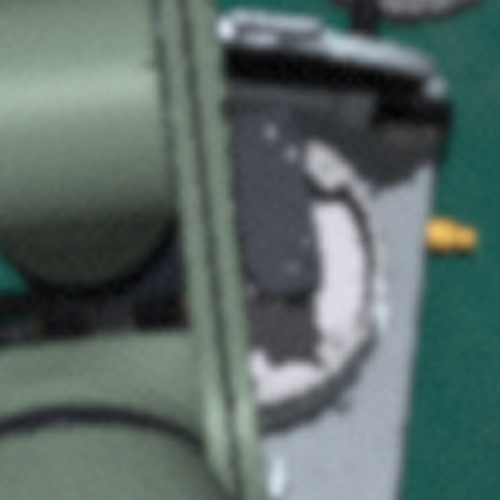

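View pics/w12.png

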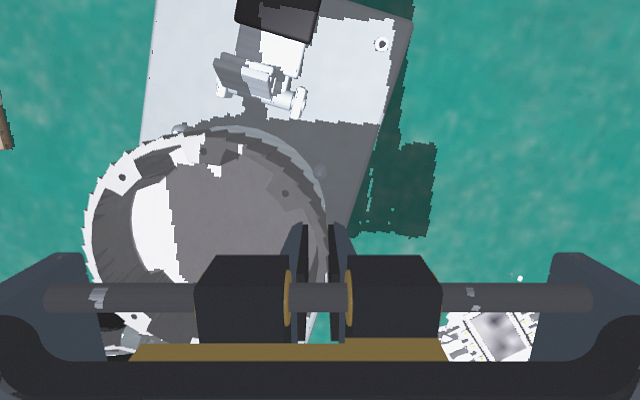

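```bash
python3 - <<'E'
from rim import *
for i in range(3): env.grab_frame('wrist')
sync();show()
off=[23.8,-58.2,-4.8]
p,R=place([0.3,0.1,40],off,9.5,[0.002,-.040]);print(p)
plan(p,R)
E
```

```text
t 14.23 pos [584.2  55.   86.9] err [0. 0. 0.] roterr deg [0. 0. 0.] F [ 1.3  0.3 -2.5] w 10.8 q [  5.  26.  99.  -2.  55. -93.]
[588.53305347  53.65950338  61.44393982]
slide [2.55, -0.12, 0.4] turn [0.0, 0.005, -0.007]
```

{"name": "arm_command", "arguments": {"slide": [[0.3, -0.12, 0.4], [0.9, -0.12, 0.4], [1.5, -0.12, 0.4], [2.1, -0.12, 0.4], [2.55, -0.12, 0.4], [2.55, -0.12, 0.4], [2.55, -0.12, 0.4], [2.55, -0.12, 0.4]], "turn": [[0, 0.005, -0.007], [0, 0.005, -0.007], [0, 0.005, -0.007], [0, 0.005, -0.007], [0, 0.005, -0.007], [0, 0.005, -0.007], [0, 0.005, -0.007], [0, 0.005, -0.007]], "grip": [255, 255, 255, 255, 255, 255, 255, 255]}}

```text
time_s: 14.9
ee_pos: [588.7, 53.2, 61.6]
ee_rot: [-93.1, 87.7, -83.6]
force: [0.5, 0.2, -3.3]
gripper_width: 10.9
```

```bash
python3 - <<'E'
from rim import *
show();st,im,d,C,Q,r=rim('w13')
T=toolT(st)
print('centre',T[:3,:3]@[23.8,-58.2,-4.8]+T[:3,3],tw(0,0,22))
i,_=snap('side','s13');cv2.imwrite('pics/s13c.png',cv2.resize(i[160:240,230:350,::-1],(780,520),interpolation=cv2.INTER_CUBIC))
E
```

```text
t 14.9 pos [588.7  53.2  61.6] err [ 0.1 -0.5  0.1] roterr deg [ 0.03 -0.02 -0.01] F [ 0.5  0.2 -3.3] w 10.9 q [  5.  28. 100.  -3.  52. -92.]
centre [593.71567333  -5.87899485  40.3553044 ] [593.2  -5.5  22. ]
```

View pics/s13c.png

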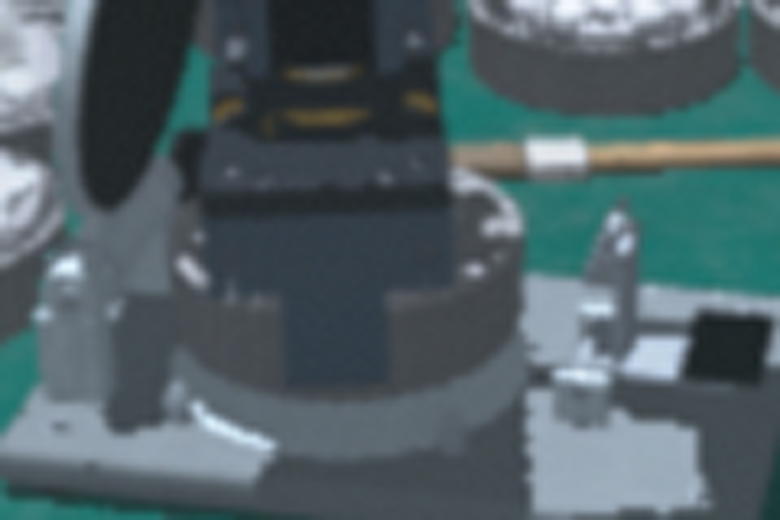

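View pics/w13.png

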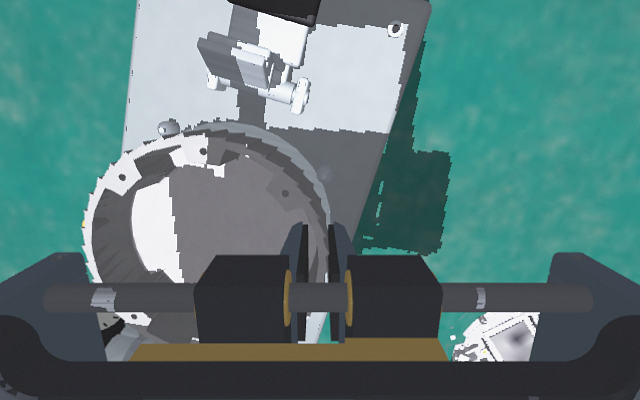

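{"name": "arm_command", "arguments": {"slide": [[0.2, 0, 0], [0.4, 0, 0], [0.6, 0, 0], [0.8, 0, 0], [0.8, 0, 0]], "turn": [[0, 0, 0], [0, 0, 0], [0, 0, 0], [0, 0, 0], [0, 0, 0]], "grip": [255, 255, 255, 255, 255]}}

```text
time_s: 15.47
ee_pos: [588.2, 52.9, 53.0]
ee_rot: [-95.0, 87.7, -85.5]
force: [-0.2, -0.9, -2.8]
gripper_width: 10.8
```

{"name": "arm_command", "arguments": {"slide": [[0.1, 0, 0], [0.2, 0, 0], [0.3, 0, 0], [0.3, 0, 0]], "turn": [[0, 0, 0], [0, 0, 0], [0, 0, 0], [0, 0, 0]], "grip": [255, 255, 255, 255]}}

```text
time_s: 15.8
ee_pos: [588.4, 52.8, 50.3]
ee_rot: [-94.0, 87.7, -84.5]
force: [-0.9, 0.5, -2.4]
gripper_width: 10.7
```

{"name": "arm_command", "arguments": {"slide": [[0.1, 0, 0], [0.2, 0, 0], [0.3, 0, 0], [0.3, 0, 0]], "turn": [[0, 0, 0], [0, 0, 0], [0, 0, 0], [0, 0, 0]], "grip": [255, 255, 255, 255]}}

```text
time_s: 16.13
ee_pos: [588.4, 52.6, 47.3]
ee_rot: [-94.1, 87.7, -84.6]
force: [-0.5, -0.8, -2.4]
gripper_width: 10.7
```

{"name": "arm_command", "arguments": {"slide": [[0.1, 0.05, 0], [0.2, 0.05, 0], [0.2, 0.05, 0], [0.2, 0.05, 0]], "turn": [[0, 0, 0], [0, 0, 0], [0, 0, 0], [0, 0, 0]], "grip": [255, 255, 255, 255]}}

```text
time_s: 16.47
ee_pos: [588.4, 53.1, 45.5]
ee_rot: [-93.7, 87.7, -84.2]
force: [-0.4, 0.9, -2.1]
gripper_width: 10.9
```

{"name": "arm_command", "arguments": {"slide": [[0.1, 0, 0], [0.15, 0, 0], [0.15, 0, 0]], "turn": [[0, 0, 0], [0, 0, 0], [0, 0, 0]], "grip": [255, 255, 255]}}

```text
time_s: 16.72
ee_pos: [588.4, 53.0, 43.9]
ee_rot: [-93.8, 87.7, -84.4]
force: [0.1, -0.6, -2.7]
gripper_width: 10.9
```

{"name": "arm_command", "arguments": {"slide": [[0.1, 0, 0], [0.1, 0, 0], [0.1, 0, 0]], "turn": [[0, 0, 0], [0, 0, 0], [0, 0, 0]], "grip": [255, 255, 255]}}

```text
time_s: 16.97
ee_pos: [588.4, 53.0, 43.0]
ee_rot: [-93.7, 87.7, -84.2]
force: [0.3, 0.1, -2.7]
gripper_width: 10.9
```

{"name": "arm_command", "arguments": {"slide": [[0.05, 0, 0], [0.1, 0, 0], [0.1, 0, 0]], "turn": [[0, 0, 0], [0, 0, 0], [0, 0, 0]], "grip": [255, 255, 255]}}

```text
time_s: 17.22
ee_pos: [588.6, 53.0, 42.2]
ee_rot: [-93.2, 87.7, -83.8]
force: [-0.4, 0.1, -0.9]
gripper_width: 10.9
```

Contact is starting. Another 0.5 mm, then check.

{"name": "arm_command", "arguments": {"slide": [[0.05, 0, 0], [0.08, 0, 0], [0.08, 0, 0]], "turn": [[0, 0, 0], [0, 0, 0], [0, 0, 0]], "grip": [255, 255, 255]}}

```text
time_s: 17.47
ee_pos: [588.6, 53.0, 42.2]
ee_rot: [-92.7, 87.7, -83.2]
force: [-1.7, 0.5, 4.3]
gripper_width: 11.0
```

```bash
python3 - <<'E'
from rim import *
st,im,d,C,Q,r=rim('w14');print(st['ee_pos'],st['force'])
fl=(r<38)&(abs(Q[:,0]-18)<12);q=Q[fl]
A=np.c_[q[:,1:],np.ones(len(q))];c=np.linalg.lstsq(A,q[:,0],rcond=None)[0];k=abs(q[:,0]-A@c)<3;c=np.linalg.lstsq(A[k],q[k,0],rcond=None)[0]
n=np.array([-1,c[0],c[1]]);print('up',toolT(st)[:3,:3]@(n/np.linalg.norm(n)),c)
T=toolT(st);print('centre',T[:3,:3]@[c@[-58.2,-4.8,1]+4,-58.2,-4.8]+T[:3,3],tw(0,0,22))
i,_=snap('side','s14');cv2.imwrite('pics/s14c.png',cv2.resize(i[160:240,230:350,::-1],(780,520),interpolation=cv2.INTER_CUBIC))
E
```

```text
[588.56880725  52.97966432  42.14083003] [-2.679159   -0.2610913   5.66574285]
up [-3.39260753e-05  2.42033569e-03  9.99997070e-01] [-3.80898369e-02 -1.53562811e-03  1.75270709e+01]
centre [593.5284079   -6.12364651  20.77253908] [593.2  -5.5  22. ]
```

View pics/s14c.png

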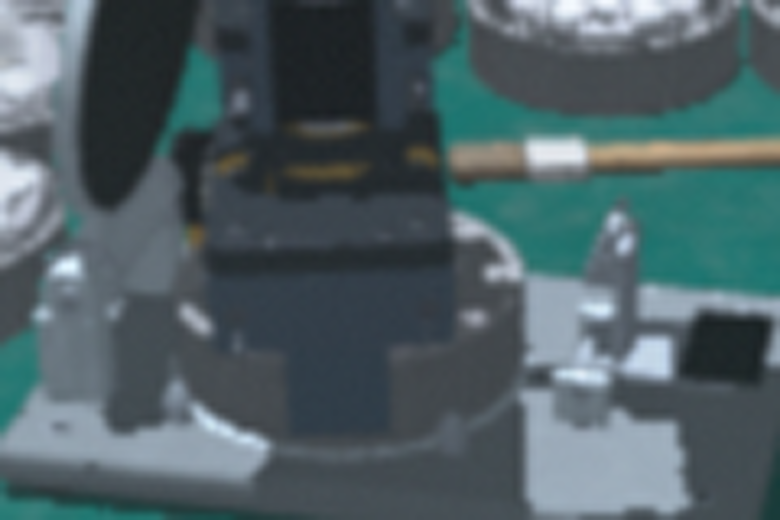

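View pics/w14.png

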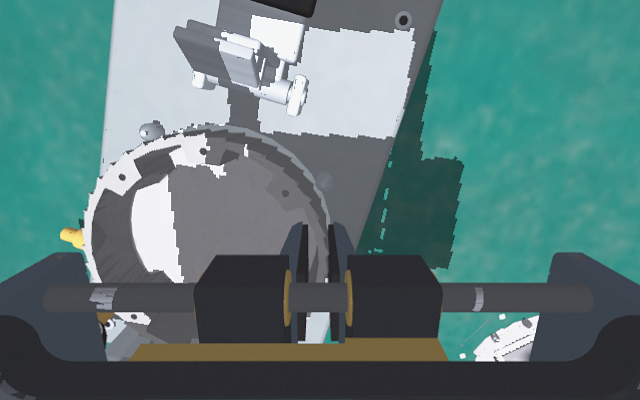

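{"name": "arm_command", "arguments": {"slide": [[-0.05, 0, 0], [-0.05, 0, 0], [-0.05, 0, 0], [-0.05, 0, 0], [-0.05, 0, 0], [-0.05, 0, 0], [-0.05, 0, 0], [-0.05, 0, 0]], "turn": [[0, 0, 0], [0, 0, 0], [0, 0, 0], [0, 0, 0], [0, 0, 0], [0, 0, 0], [0, 0, 0], [0, 0, 0]], "grip": [225, 210, 200, 190, 180, 170, 170, 170]}}

```text
time_s: 18.28
ee_pos: [588.5, 52.9, 41.7]
ee_rot: [-93.5, 87.7, -84.1]
force: [-0.2, 0.3, -0.2]
gripper_width: 30.7
```

```bash
python3 - <<'E'
from rim import *
sync();show();st,im,d,C,Q,r=rim('w15')
fl=(r<38)&(abs(Q[:,0]-18)<12);q=Q[fl]
A=np.c_[q[:,1:],np.ones(len(q))];c=np.linalg.lstsq(A,q[:,0],rcond=None)[0];k=abs(q[:,0]-A@c)<3;c=np.linalg.lstsq(A[k],q[k,0],rcond=None)[0]
n=np.array([-1,c[0],c[1]]);print('up',toolT(st)[:3,:3]@(n/np.linalg.norm(n)),c)
T=toolT(st);print('centre',T[:3,:3]@[c@[-58.2,-4.8,1]+4,-58.2,-4.8]+T[:3,3],tw(0,0,22))
E
```

```text
t 18.28 pos [588.5  52.9  41.7] err [0. 0. 0.] roterr deg [0. 0. 0.] F [-0.2  0.3 -0.2] w 30.7 q [  5.  29. 101.  -3.  50. -92.]
up [-7.90171687e-04  7.60106581e-04  9.99999399e-01] [-3.96124580e-02 -3.08193937e-03  1.71135165e+01]
centre [593.4803016   -6.18964709  20.63075075] [593.2  -5.5  22. ]
```

View pics/w15.png

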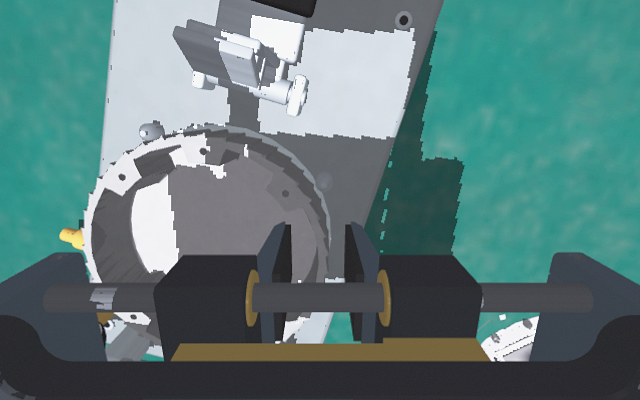

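```bash
python3 - <<'E'
from h import *
sync();show()
T=cmdT();p=T[:3,3]+[-8,4,60]
plan(p,T[:3,:3]);plan(tw(-20,170,200),Rgoal(YAW));plan(tw(150,90,310),Rgoal(YAW));plan(tw(150,0,300),Rgoal(YAW))
E
```

```text
t 18.38 pos [588.5  52.9  41.7] err [0. 0. 0.] roterr deg [0. 0. 0.] F [-0.3 -0.8 -0.1] w 30.1 q [  5.  29. 101.  -3.  50. -92.]
slide [-6.01, 0.28, -0.74] turn [0.0, 0.0, 0.0]
slide [-10.26, 10.13, 2.96] turn [0.279, 0.003, 0.041]
slide [-11.0, -8.0, 17.0] turn [-0.0, 0.0, -0.0]
slide [0.99, -9.0, 0.0] turn [-0.0, 0.0, -0.0]
```

{"name": "arm_command", "arguments": {"slide": [[-1, 0.05, -0.1], [-2.5, 0.1, -0.3], [-4.5, 0.2, -0.5], [-6, 0.28, -0.74], [-6, 0.28, -0.74], [-6, 0.28, -0.74]], "turn": [[0, 0, 0], [0, 0, 0], [0, 0, 0], [0, 0, 0], [0, 0, 0], [0, 0, 0]], "grip": [170, 170, 170, 170, 170, 170]}}

```text
time_s: 18.88
ee_pos: [581.0, 57.0, 102.7]
ee_rot: [-89.9, 87.7, -80.4]
force: [0.0, -0.3, -0.1]
gripper_width: 30.2
```

{"name": "arm_command", "arguments": {"slide": [[-2, 2, 0.6], [-5, 5, 1.5], [-8, 8, 2.4], [-10.26, 10.13, 2.96], [-10.26, 10.13, 2.96], [-10.26, 10.13, 2.96], [-10.26, 10.13, 2.96]], "turn": [[0.05, 0, 0.01], [0.12, 0, 0.02], [0.2, 0, 0.03], [0.279, 0.003, 0.041], [0.279, 0.003, 0.041], [0.279, 0.003, 0.041], [0.279, 0.003, 0.041]], "grip": [255, 255, 255, 255, 255, 255, 255], "newtons": 10}}

```text
time_s: 19.47
ee_pos: [591.5, 164.9, 197.9]
ee_rot: [-153.2, 89.8, -159.7]
force: [0.0, -0.5, 0.1]
gripper_width: 0.3
```

```bash
python3 - <<'E'
from rim import *
env.grab_frame('top');sync();show()
st=env.state();i,d=snap('top','t16');o=ortho(i,st,593,-5,110,58,cam='top');cv2.imwrite('pics/t16o.png',o)
C=cloud('top',d);P=C[(abs(C[...,2]-57)<6)&(np.hypot(C[...,0]-593,C[...,1]+5)<68)]
print('rim top',len(P),np.median(P[:,2]),P.min(0),P.max(0),cv2.minEnclosingCircle(P[:,:2].astype(np.float32)))
plan(tw(150,90,310),Rgoal(YAW));plan(tw(150,0,300),Rgoal(YAW))
E
```

```text
t 19.52 pos [591.3 164.6 197.6] err [0. 0. 0.] roterr deg [0. 0. 0.] F [0.4 0.8 0. ] w 0.5 q [ 14.  23.  86.  -0.  71. -69.]
rim top 392 55.05239283560854 [528.7997963  -66.84573136  51.0081107 ] [653.72054582  58.07638226  62.89686956] ((591.481201171875, -5.058429718017578), 63.24536895751953)
slide [-11.29, -7.89, 17.07] turn [0.0, -0.004, 0.002]
slide [1.0, -9.01, -0.0] turn [0.0, 0.0, -0.0]
```

View pics/t16o.png

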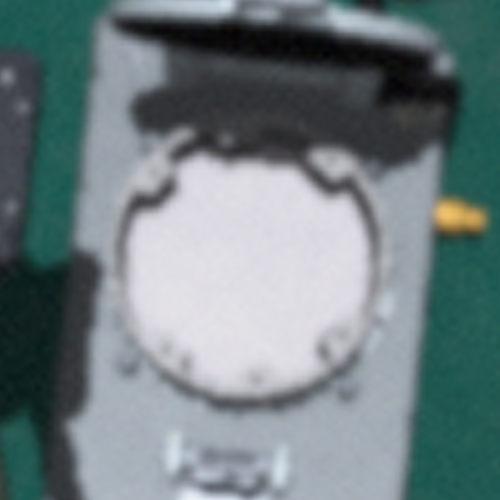

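{"name": "arm_command", "arguments": {"slide": [[-4, 0, 3], [-8, -2, 7], [-11.29, -5, 11], [-11.29, -7.89, 15], [-11.29, -7.89, 17.07], [-11.29, -7.89, 17.07], [-11.29, -7.89, 17.07], [-11.29, -7.89, 17.07]], "turn": [[0, 0, 0], [0, 0, 0], [0, 0, 0], [0, -0.004, 0.002], [0, -0.004, 0.002], [0, -0.004, 0.002], [0, -0.004, 0.002], [0, -0.004, 0.002]], "grip": [255, 255, 255, 255, 255, 255, 255, 255]}}

```text
time_s: 20.23
ee_pos: [753.5, 66.0, 310.0]
ee_rot: [90.1, 89.9, 83.5]
force: [0.7, -0.1, 0.5]
gripper_width: 0.4
```

{"name": "arm_command", "arguments": {"slide": [[0.3, -3, 0], [0.7, -6, 0], [1, -9, 0], [1, -9, 0], [1, -9, 0], [1, -9, 0], [1, -9, 0]], "turn": [[0, 0, 0], [0, 0, 0], [0, 0, 0], [0, 0, 0], [0, 0, 0], [0, 0, 0], [0, 0, 0]], "grip": [255, 255, 255, 255, 255, 255, 255]}}

```text
time_s: 20.82
ee_pos: [742.6, -20.0, 302.6]
ee_rot: [40.5, 89.7, 34.1]
force: [0.3, 0.3, 1.1]
gripper_width: 0.4
```

```bash
python3 - <<'E'
from rim import *
env.grab_frame('top');show();snap('wrist','w17');i,d=snap('side','s17');cv2.imwrite('pics/s17c.png',cv2.resize(i[0:260,150:400,::-1],None,fx=2.3,fy=2.3))
C=cloud('side',d);g=i.max(2)
c,s=np.cos(np.radians(YAW)),np.sin(np.radians(YAW))
X=C-NEST;tx=c*X[...,0]+s*X[...,1];ty=-s*X[...,0]+c*X[...,1];z=C[...,2]
m=(g<70)&(abs(z-195)<25)&(abs(ty)<45)&(tx>60)&(tx<125)
print('bar?',m.sum(),np.median(tx[m]),np.median(ty[m]),np.median(z[m]),np.percentile(tx[m],[5,95]),np.percentile(z[m],[5,95]),np.percentile(ty[m],[5,95]))
E
```

```text
t 20.87 pos [742.8 -19.9 302.6] err [0.5 2.6 2.6] roterr deg [-0.09 -0.21  0.15] F [ 0.4  0.1 -1.2] w 0.5 q [ -2.  33.  54.   0.  92. -86.]
bar? 319 65.76276761960514 5.6172620930624815 197.16064067576372 [ 60.81448176 101.29212029] [174.04501973 209.60380724] [-34.97731805  41.08301971]
```

View pics/s17c.png

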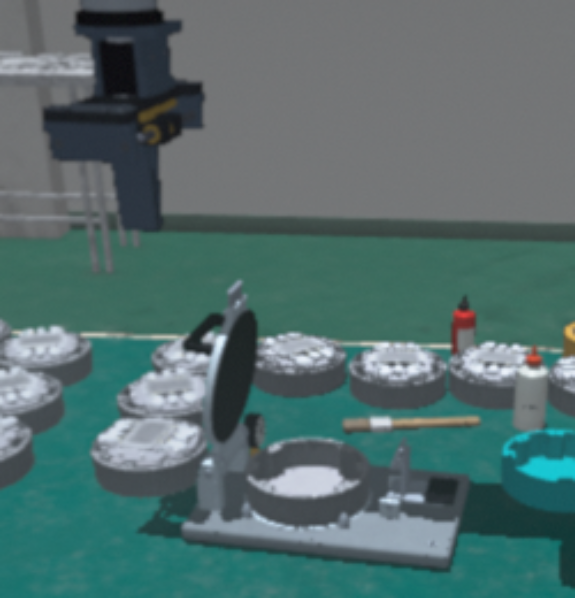

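View pics/w17.png

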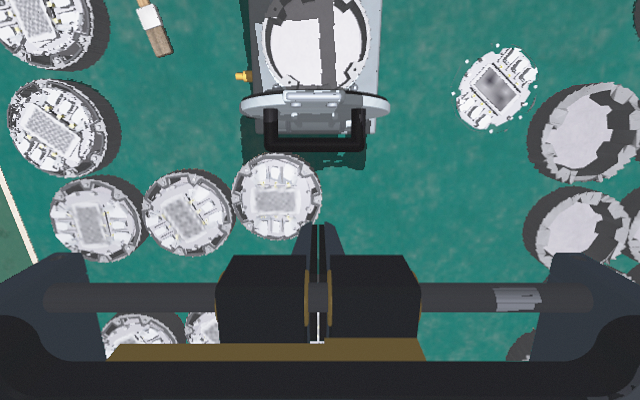

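```bash
cat >> h.py <<'E'
def totest(P):
    c,s=np.cos(np.radians(YAW)),np.sin(np.radians(YAW));X=P-NEST
    return np.stack([c*X[...,0]+s*X[...,1],-s*X[...,0]+c*X[...,1],P[...,2]],-1)
def barpose(A): # tester x,z of bar centre
    return 88-(128*np.cos(A)-33*np.sin(A)), 64+128*np.sin(A)+33*np.cos(A)
def push(A,t,dy=0,gap=0.,along=0.):
    x,z=barpose(A);t_=np.radians(t);R=Rgoal(YAW,t)
    p=tw(x,dy,z)+(22+gap)*R[:,2]+along*R[:,0]
    return p,R
E
python3 - <<'E'
from rim import *
st=env.state();im,d=snap('wrist','w18')
T=totest(cloud('wrist',d,st));g=im.max(2)
m=np.zeros(g.shape,bool);m[100:160,255:375]=True
m&=(g<80)&(T[...,2]>170)
q=T[m];print(len(q),np.percentile(q,[3,50,97],axis=0),barpose(1.42))
p,R=push(1.42,0,gap=20);print(p);plan(p,R)
E
```

```text
2325 [[ 74.45480257 -39.92296866 194.26414261]
 [ 98.4720898    0.50793406 199.14325152]
 [107.76821296  39.75237353 201.8274139 ]] (np.float64(101.39664802541097), np.float64(195.50486615210576))
[735.67487368 -21.7329614  195.50486615]
slide [10.45, 0.0, -0.67] turn [0.0, 0.0, -0.0]
```

{"name": "arm_command", "arguments": {"slide": [[2, 0, 0], [5, 0, 0], [8, 0, -0.3], [10.5, 0, -0.67], [10.5, 0, -0.67], [10.5, 0, -0.67], [10.5, 0, -0.67]], "turn": [[0, 0, 0], [0, 0, 0], [0, 0, 0], [0, 0, 0], [0, 0, 0], [0, 0, 0], [0, 0, 0]], "grip": [255, 255, 255, 255, 255, 255, 255]}}

```text
time_s: 21.6
ee_pos: [738.1, -20.3, 199.7]
ee_rot: [19.4, 89.5, 12.9]
force: [0.7, 0.7, 1.3]
gripper_width: 0.5
```

```bash
python3 - <<'E'
from rim import *
env.grab_frame('top');show();i,d=snap('side','s19');cv2.imwrite('pics/s19c.png',cv2.resize(i[60:260,150:400,::-1],None,fx=3,fy=3))
snap('wrist','w19')
E
```

```text
t 21.65 pos [738.4 -20.3 200.3] err [2.8 1.4 4.8] roterr deg [-0.01 -0.51  0.15] F [ 0.9 -0.3  0.2] w 0.9 q [ -3.  34.  67.   0.  79. -86.]
```

View pics/s19c.png

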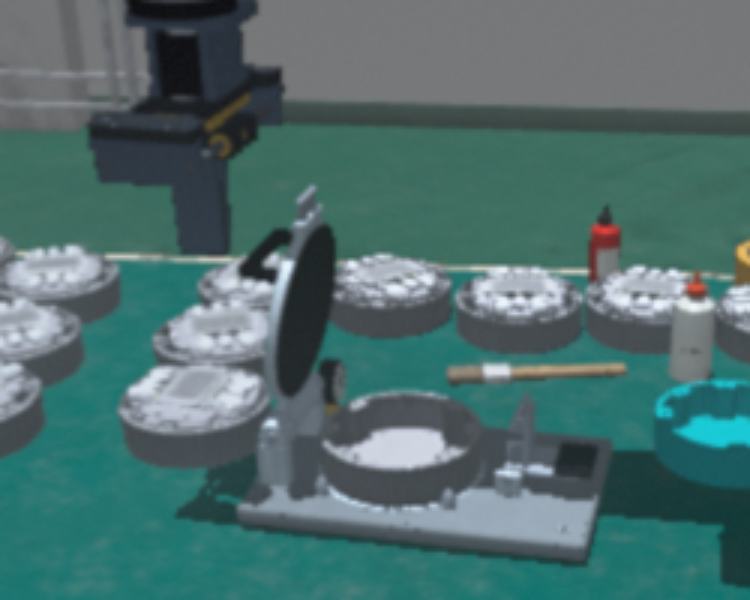

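View pics/w19.png

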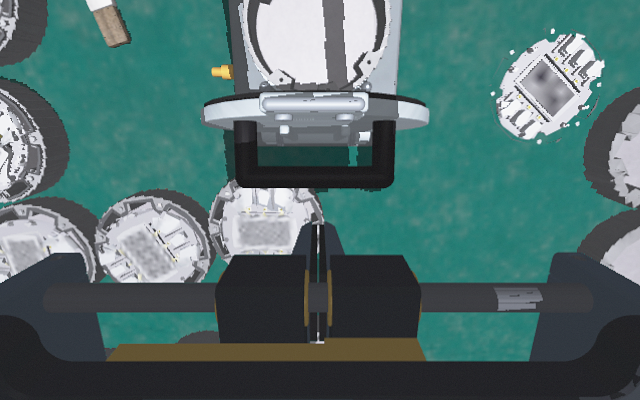

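```bash
cat >> h.py <<'E'
def tang(A):
    f=128*np.cos(A)-33*np.sin(A);u=128*np.sin(A)+33*np.cos(A);return np.degrees(np.arctan2(f,u))
def rows(seq,ncmd=None,dy=0):
    "seq of (A,t,gap,along)"
    T0=cmdT();S=[];U=[]
    for A,t,gap,al in seq:
        p,R=push(A,t,dy,gap,al)
        S.append(np.round(T0[:3,:3].T@(p-T0[:3,3])/10,2).tolist());U.append(np.round(Rn.from_matrix(T0[:3,:3].T@R).as_rotvec(),3).tolist())
    print('S',json.dumps(S));print('T',json.dumps(U));print('n',len(S))
E
python3 - <<'E'
from h import *
sync();show()
seq=[(1.42,0,20,8)]*3+[(1.42,0,12,8),(1.42,0,6,8),(1.42,0,3,8),(1.42,0,0,8),(1.40,0,0,8),(1.38,0.5,0,8),(1.36,1,0,8),(1.34,2,0,8),(1.34,2,0,8)]
rows(seq)
E
```

```text
t 21.75 pos [738.2 -20.5 200.2] err [0. 0. 0.] roterr deg [0. 0. 0.] F [-0.2  0.1 -0. ] w 0.4 q [ -3.  34.  67.   0.  79. -86.]
S [[1.27, -0.16, -0.24], [1.27, -0.16, -0.24], [1.27, -0.16, -0.24], [1.26, -0.16, -1.04], [1.25, -0.16, -1.64], [1.25, -0.16, -1.94], [1.25, -0.16, -2.24], [1.22, -0.16, -2.51], [1.18, -0.16, -2.76], [1.15, -0.16, -3.02], [1.1, -0.16, -3.27], [1.1, -0.16, -3.27]]
T [[-0.0, 0.009, -0.003], [-0.0, 0.009, -0.003], [-0.0, 0.009, -0.003], [-0.0, 0.009, -0.003], [-0.0, 0.009, -0.003], [-0.0, 0.009, -0.003], [-0.0, 0.009, -0.003], [-0.0, 0.009, -0.003], [-0.0, -0.0, -0.003], [-0.0, -0.009, -0.003], [-0.0, -0.026, -0.003], [-0.0, -0.026, -0.003]]
n 12
```

{"name": "arm_command", "arguments": {"slide": [[1.27, -0.16, -0.24], [1.27, -0.16, -0.24], [1.27, -0.16, -0.24], [1.26, -0.16, -1.04], [1.25, -0.16, -1.64], [1.25, -0.16, -1.94], [1.25, -0.16, -2.24], [1.22, -0.16, -2.51], [1.18, -0.16, -2.76], [1.15, -0.16, -3.02], [1.1, -0.16, -3.27], [1.1, -0.16, -3.27]], "turn": [[0, 0.009, -0.003], [0, 0.009, -0.003], [0, 0.009, -0.003], [0, 0.009, -0.003], [0, 0.009, -0.003], [0, 0.009, -0.003], [0, 0.009, -0.003], [0, 0.009, -0.003], [0, 0, -0.003], [0, -0.009, -0.003], [0, -0.026, -0.003], [0, -0.026, -0.003]], "grip": [255, 255, 255, 255, 255, 255, 255, 255, 255, 255, 255, 255]}}

```text
time_s: 22.75
ee_pos: [703.3, -18.2, 186.9]
ee_rot: [-0.9, 88.2, -7.4]
force: [1.1, 0.1, -0.1]
gripper_width: 0.4
```

```bash
python3 - <<'E'
from rim import *
sync();show();i,d=snap('side','s20');cv2.imwrite('pics/s20c.png',cv2.resize(i[60:260,150:400,::-1],None,fx=3,fy=3))
snap('wrist','w20')
E
```

```text
t 22.75 pos [703.3 -18.2 186.9] err [0. 0. 0.] roterr deg [0. 0. 0.] F [ 1.1  0.1 -0.1] w 0.4 q [ -2.  30.  75.  -0.  73. -86.]
```

View pics/s20c.png

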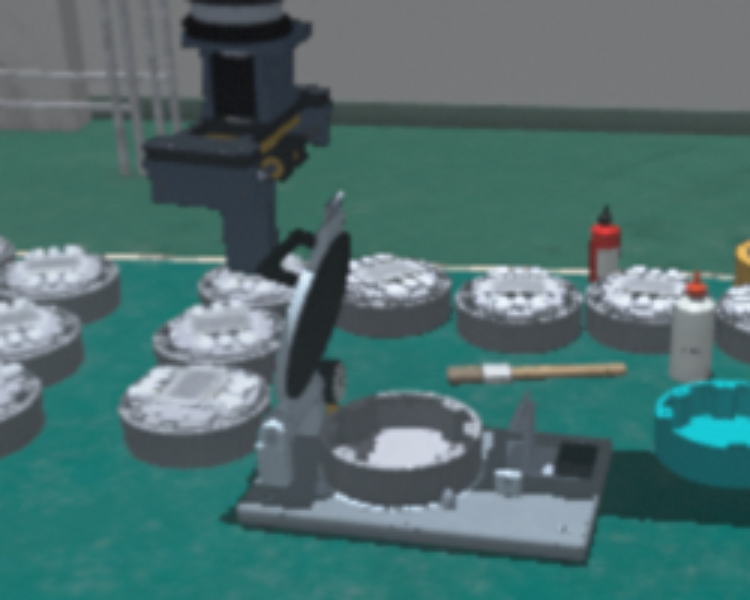

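View pics/w20.png

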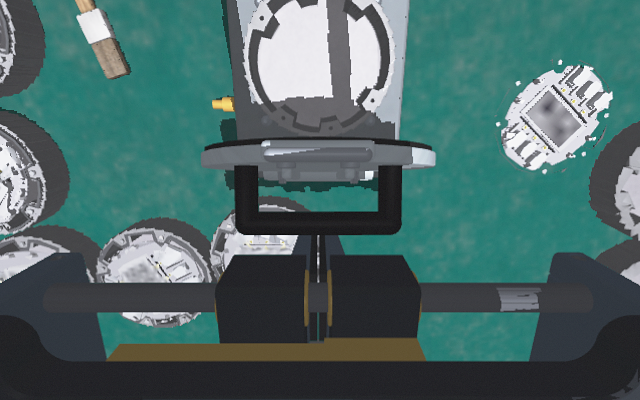

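```bash
python3 - <<'E'
from h import *
print([(a,round(tang(a))) for a in (1.3,1.1,.9,.7,.5,.3,.1,0)])
seq=[(A,max(2,min(50,tang(A)+2)),0,8) for A in np.arange(1.31,0.87,-0.03)]
rows(seq+[seq[-1]]);print(seq[-1])
E
```

```text
[(1.3, 1), (1.1, 13), (0.9, 24), (0.7, 35), (0.5, 47), (0.3, 58), (0.1, 70), (0, 76)]
S [[-0.23, 0.02, -0.16], [-0.3, 0.02, -0.54], [-0.35, 0.02, -0.91], [-0.4, 0.02, -1.29], [-0.44, 0.02, -1.67], [-0.46, 0.02, -2.05], [-0.47, 0.02, -2.43], [-0.48, 0.02, -2.81], [-0.46, 0.02, -3.19], [-0.44, 0.02, -3.57], [-0.41, 0.02, -3.95], [-0.37, 0.02, -4.33], [-0.31, 0.02, -4.7], [-0.24, 0.02, -5.08], [-0.17, 0.02, -5.45], [-0.17, 0.02, -5.45]]
T [[-0.0, -0.013, 0.0], [-0.0, -0.043, 0.0], [0.0, -0.073, 0.0], [0.0, -0.103, 0.0], [0.0, -0.133, 0.0], [0.0, -0.163, 0.0], [0.0, -0.193, 0.0], [0.0, -0.223, 0.0], [0.0, -0.253, 0.0], [0.0, -0.283, 0.0], [0.0, -0.313, 0.0], [0.0, -0.343, 0.0], [0.0, -0.373, 0.0], [0.0, -0.403, 0.0], [0.0, -0.433, 0.0], [0.0, -0.433, 0.0]]
n 16
(np.float64(0.8899999999999997), np.float64(26.5500008333019), 0, 8)
```

{"name": "arm_command", "arguments": {"slide": [[-0.23, 0.02, -0.16], [-0.3, 0.02, -0.54], [-0.35, 0.02, -0.91], [-0.4, 0.02, -1.29], [-0.44, 0.02, -1.67], [-0.46, 0.02, -2.05], [-0.47, 0.02, -2.43], [-0.48, 0.02, -2.81]], "turn": [[0, -0.013, 0], [0, -0.043, 0], [0, -0.073, 0], [0, -0.103, 0], [0, -0.133, 0], [0, -0.163, 0], [0, -0.193, 0], [0, -0.223, 0]], "grip": [255, 255, 255, 255, 255, 255, 255, 255]}}

```text
time_s: 23.52
ee_pos: [676.2, -15.0, 190.4]
ee_rot: [-0.1, 75.4, -6.6]
force: [2.3, -0.8, -1.2]
gripper_width: 0.5
```

```bash
cat >> h.py <<'E'
def look(tag):
    i,d=snap('side',tag);cv2.imwrite(f'pics/{tag}c.png',cv2.resize(i[60:260,150:400,::-1],None,fx=3,fy=3,interpolation=cv2.INTER_CUBIC))
E
python3 - <<'E'
from h import *
sync();show();look('s21')
seq=[(A,max(2,min(50,tang(A)+2)),0,8) for A in np.arange(1.07,0.7,-0.03)]
rows(seq)
E
```

```text
t 23.52 pos [676.2 -15.  190.4] err [0. 0. 0.] roterr deg [0. 0. 0.] F [ 2.3 -0.8 -1.2] w 0.5 q [ -2.  22.  91.  -2.  53. -84.]
S [[-0.14, 0.0, -0.45], [-0.21, 0.0, -0.83], [-0.26, 0.0, -1.2], [-0.3, 0.0, -1.58], [-0.33, 0.0, -1.96], [-0.35, 0.0, -2.34], [-0.36, 0.0, -2.72], [-0.35, 0.0, -3.1], [-0.33, 0.0, -3.48], [-0.31, 0.0, -3.86], [-0.27, 0.0, -4.24], [-0.22, 0.0, -4.62], [-0.16, 0.0, -5.0]]
T [[0.0, -0.028, 0.001], [0.0, -0.058, 0.001], [0.0, -0.088, 0.001], [0.0, -0.118, 0.001], [0.0, -0.148, 0.001], [0.0, -0.178, 0.001], [0.0, -0.208, 0.001], [0.0, -0.238, 0.001], [0.0, -0.268, 0.001], [0.0, -0.298, 0.001], [0.0, -0.328, 0.001], [0.0, -0.358, 0.001], [0.0, -0.388, 0.001]]
n 13
```

View pics/s21c.png

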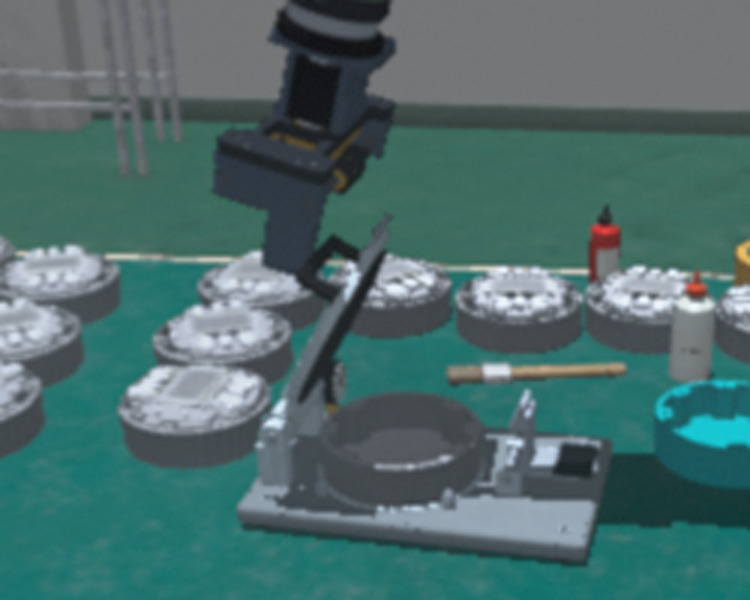

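```bash
cat > kin.py <<'E'
import numpy as np
from scipy.optimize import least_squares
D=[(218.5,-531.9,222,18.31,89.64,72.04),(471.9,-197.7,320.8,10,87,83),(400.2,198.7,319.9,4,94,82),(451.9,11.8,73.3,11,128,26),(450.5,11.5,56.5,13,129,23),(431.8,13.8,128,4,126,35),(546.9,-.1,313.5,13,83,83),(443.9,297.5,102.4,21,105,54),(439.4,298.4,120.1,19,104,56),(443.8,298.3,20.9,27,110,43),(597.2,223.9,97.1,30,91,60),(742.6,-20,302.6,33,54,92),(738.2,-20.5,200.2,34,67,79),(703.3,-18.2,186.9,30,75,73),(676.2,-15,190.4,22,91,53),(588.5,52.9,41.7,29,101,50)]
D=np.array(D)
def fk(p,q2,q3,q5):
    a,b,c=np.radians(q2),np.radians(q2+q3),np.radians(q2+q3+q5)
    return p[0]+p[2]*np.sin(a)+p[3]*np.sin(b)+p[4]*np.cos(b)+p[5]*np.sin(c), p[1]+p[2]*np.cos(a)+p[3]*np.cos(b)-p[4]*np.sin(b)+p[5]*np.cos(c)
def res(p):
    r,z=fk(p,*D[:,3:].T);return np.r_[r-np.hypot(D[:,0],D[:,1]),z-D[:,2]]
s=least_squares(res,[0,300,350,350,0,200]);P=s.x
def ik(r,z,tilt):
    S=180-tilt
    f=lambda q:np.array(fk(P,q[0],q[1],S-q[0]-q[1]))-[r,z]
    s=least_squares(f,[20,100]);return s.x[0],s.x[1],S-s.x.sum(),np.abs(s.fun).max()
E
python3 - <<'E'
from kin import *
from h import *
print(np.round(P,1),np.abs(s.fun).max())
for A in(1.,.8,.6,.4,.2,0):
  for t in(10,20,30,40,50):
    p,R=push(A,t,0,0,8);print(A,t,np.round(p),np.round(ik(np.hypot(p[0],p[1]),p[2],t),1))
E
```

```text
[  1.1 135.  597.  412.6  24.7 329.4] 8.071200581084469
1.0 10 [662. -13. 185.] [22.7 89.1 58.2  0. ]
1.0 20 [663. -13. 190.] [18.4 97.5 44.1  0. ]
1.0 30 [662. -13. 194.] [ 15.1 105.8  29.2   0. ]
1.0 40 [661. -13. 198.] [ 12.9 113.9  13.2   0. ]
1.0 50 [660. -13. 201.] [ 12.3 121.8  -4.2   0. ]
0.8 10 [638. -11. 175.] [21.1 93.3 55.6  0. ]
0.8 20 [639. -11. 179.] [ 16.9 101.4  41.6   0. ]
0.8 30 [638. -11. 183.] [ 13.7 109.6  26.7   0. ]
0.8 40 [637. -11. 187.] [ 11.7 117.6  10.7   0. ]
0.8 50 [636. -10. 191.] [ 11.4 125.4  -6.9   0. ]
0.6 10 [617.  -8. 159.] [20.  97.5 52.5  0. ]
0.6 20 [617.  -8. 164.] [ 16.  105.4  38.6   0. ]
0.6 30 [617.  -8. 168.] [ 12.9 113.4  23.7   0. ]
0.6 40 [616.  -8. 172.] [ 11.2 121.3   7.5   0. ]
0.6 50 [614.  -8. 175.] [ 11.3 129.1 -10.4   0. ]
0.4 10 [599.  -6. 140.] [ 19.5 101.4  49.1   0. ]
0.4 20 [600.  -6. 144.] [ 15.7 109.2  35.1   0. ]
0.4 30 [599.  -6. 148.] [ 12.8 117.1  20.1   0. ]
0.4 40 [598.  -6. 152.] [ 11.4 124.9   3.7   0. ]
0.4 50 [596.  -6. 156.] [ 12.1 132.7 -14.7   0. ]
0.2 10 [585.  -5. 118.] [ 19.7 104.9  45.4   0. ]
0.2 20 [586.  -5. 122.] [ 16.1 112.6  31.3   0. ]
0.2 30 [585.  -5. 126.] [ 13.5 120.4  16.    0. ]
0.2 40 [584.  -4. 130.] [ 12.6 128.3  -0.8   0. ]
0.2 50 [583.  -4. 133.] [ 13.9 136.  -19.9   0. ]
0 10 [576.  -4.  93.] [ 20.7 107.9  41.5   0. ]
0 20 [577.  -4.  97.] [ 17.3 115.6  27.2   0. ]
0 30 [576.  -4. 101.] [ 15.1 123.4  11.6   0. ]
0 40 [575.  -3. 105.] [ 14.7 131.2  -5.8   0. ]
0 50 [574.  -3. 109.] [ 16.8 138.9 -25.7   0. ]
```

```bash
cat >> h.py <<'E'
def corner(A,t,n=None,gap=0.,ext=0.):
    x,z=barpose(A);n=tang(A) if n is None else n
    R=Rgoal(YAW,t);h=Rgoal(YAW,0)[:,2];u=np.array([0,0,1.])
    nv=-h*np.cos(np.radians(n))-u*np.sin(np.radians(n))
    K=tw(x,0,z)-(6+gap)*nv
    return K-(8-ext)*R[:,0]+16*R[:,2],R
def prow(poses):
    T0=cmdT();S=[];U=[]
    for p,R in poses:
        S.append(np.round(T0[:3,:3].T@(p-T0[:3,3])/10,2).tolist());U.append(np.round(Rn.from_matrix(T0[:3,:3].T@R).as_rotvec(),3).tolist())
    print('S',json.dumps(S));print('T',json.dumps(U));print('n',len(S))
E
python3 - <<'E'
from h import *
sync();show()
print(push(1.1,15,0,0,8)[0],push(1.1,15,0,0,-8)[0],corner(1.1,15,15)[0])
ps=[corner(A,15,max(15,tang(A)),ext=e) for A,e in zip(np.linspace(1.09,.92,12),list(np.linspace(15,0,11))+[0])]
prow(ps)
E
```

```text
t 23.57 pos [674.1 -14.7 190. ] err [0. 0. 0.] roterr deg [0. 0. 0.] F [-1.2 -0.1 -0.1] w 0.4 q [ -2.  22.  91.  -2.  53. -84.]
[675.33904223 -14.85856174 191.00982648] [671.22455713 -14.38977538 206.4646397 ] [671.22455713 -14.38977538 206.4646397 ]
S [[-0.17, 0.0, 0.01], [-0.32, 0.0, -0.2], [-0.47, 0.0, -0.4], [-0.63, 0.0, -0.61], [-0.78, 0.0, -0.81], [-0.93, 0.0, -1.02], [-1.08, 0.0, -1.22], [-1.22, 0.0, -1.43], [-1.36, 0.0, -1.64], [-1.5, 0.0, -1.84], [-1.64, 0.0, -2.05], [-1.62, 0.0, -2.25]]
T [[0.0, -0.008, 0.001], [0.0, -0.008, 0.001], [0.0, -0.008, 0.001], [0.0, -0.008, 0.001], [0.0, -0.008, 0.001], [0.0, -0.008, 0.001], [0.0, -0.008, 0.001], [0.0, -0.008, 0.001], [0.0, -0.008, 0.001], [0.0, -0.008, 0.001], [0.0, -0.008, 0.001], [0.0, -0.008, 0.001]]
n 12
```

{"name": "arm_command", "arguments": {"slide": [[-0.17, 0.0, 0.0], [-0.32, 0.0, -0.2], [-0.47, 0.0, -0.4], [-0.63, 0.0, -0.61], [-0.78, 0.0, -0.81], [-0.93, 0.0, -1.02], [-1.08, 0.0, -1.22], [-1.22, 0.0, -1.43], [-1.36, 0.0, -1.64], [-1.5, 0.0, -1.84], [-1.64, 0.0, -2.05], [-1.62, 0.0, -2.25]], "turn": [[0, -0.008, 0], [0, -0.008, 0], [0, -0.008, 0], [0, -0.008, 0], [0, -0.008, 0], [0, -0.008, 0], [0, -0.008, 0], [0, -0.008, 0], [0, -0.008, 0], [0, -0.008, 0], [0, -0.008, 0], [0, -0.008, 0]], "grip": [255, 255, 255, 255, 255, 255, 255, 255, 255, 255, 255, 255]}}

```text
time_s: 24.57
ee_pos: [650.6, -12.0, 201.0]
ee_rot: [-0.1, 75.0, -6.6]
force: [1.5, -0.9, 0.4]
gripper_width: 0.3
```

```bash
python3 - <<'E'
from h import *
sync();show();look('s22')
p=corner(.92,15)[0];print(p)
ps=[corner(A,15) for A in np.arange(.9,.43,-.03)]
prow(ps)
E
```

```text
t 24.57 pos [650.6 -12.  201. ] err [0. 0. 0.] roterr deg [0. 0. 0.] F [ 1.5 -0.9  0.4] w 0.3 q [ -1.  19.  94.  -2.  53. -84.]
[648.46648978 -11.79682113 200.025682  ]
S [[0.06, -0.0, -0.49], [0.11, -0.0, -0.88], [0.17, -0.0, -1.28], [0.25, -0.0, -1.67], [0.33, -0.0, -2.05], [0.43, -0.0, -2.44], [0.54, -0.0, -2.82], [0.66, -0.0, -3.2], [0.79, -0.0, -3.57], [0.93, 0.0, -3.95], [1.08, 0.0, -4.31], [1.25, 0.0, -4.67], [1.42, 0.0, -5.03], [1.61, 0.0, -5.38], [1.8, 0.0, -5.73], [2.01, 0.0, -6.06]]
T [[0.0, 0.0, 0.001], [0.0, 0.0, 0.001], [0.0, 0.0, 0.001], [0.0, 0.0, 0.001], [0.0, 0.0, 0.001], [0.0, 0.0, 0.001], [0.0, 0.0, 0.001], [0.0, 0.0, 0.001], [0.0, 0.0, 0.001], [0.0, 0.0, 0.001], [0.0, 0.0, 0.001], [0.0, 0.0, 0.001], [0.0, 0.0, 0.001], [0.0, 0.0, 0.001], [0.0, 0.0, 0.001], [0.0, 0.0, 0.001]]
n 16
```

View pics/s22c.png

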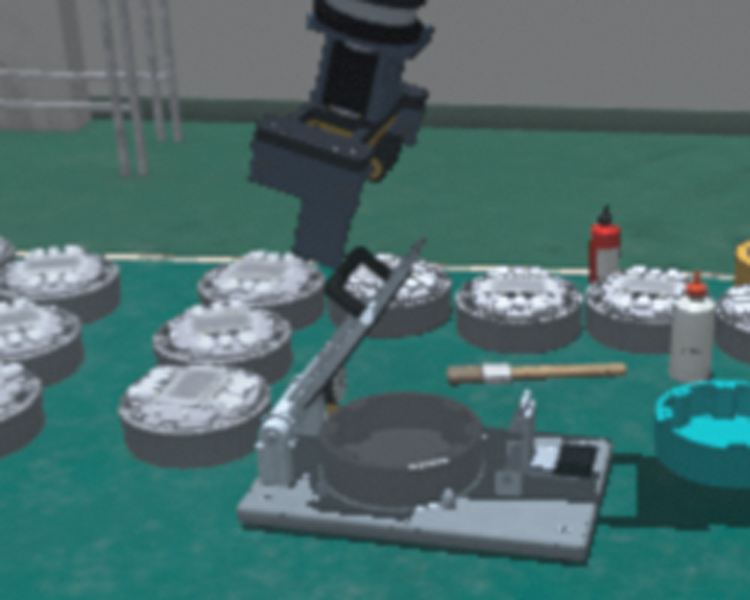

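```bash
python3 - <<'E'
from h import *
prow([corner(A,15,tang(A)-8) for A in np.arange(.9,.56,-.03)])
E
```

```text
S [[0.15, -0.0, -0.48], [0.2, -0.0, -0.87], [0.26, -0.0, -1.26], [0.33, -0.0, -1.65], [0.41, -0.0, -2.04], [0.51, -0.0, -2.42], [0.62, -0.0, -2.8], [0.74, -0.0, -3.18], [0.87, 0.0, -3.55], [1.01, 0.0, -3.92], [1.16, 0.0, -4.28], [1.32, 0.0, -4.64]]
T [[0.0, 0.0, 0.001], [0.0, 0.0, 0.001], [0.0, 0.0, 0.001], [0.0, 0.0, 0.001], [0.0, 0.0, 0.001], [0.0, 0.0, 0.001], [0.0, 0.0, 0.001], [0.0, 0.0, 0.001], [0.0, 0.0, 0.001], [0.0, 0.0, 0.001], [0.0, 0.0, 0.001], [0.0, 0.0, 0.001]]
n 12
```

{"name": "arm_command", "arguments": {"slide": [[0.15, 0, -0.48], [0.2, 0, -0.87], [0.26, 0, -1.26], [0.33, 0, -1.65], [0.41, 0, -2.04], [0.51, 0, -2.42], [0.62, 0, -2.8], [0.74, 0, -3.18], [0.87, 0, -3.55], [1.01, 0, -3.92], [1.16, 0, -4.28], [1.32, 0, -4.64]], "turn": [[0, 0, 0], [0, 0, 0], [0, 0, 0], [0, 0, 0], [0, 0, 0], [0, 0, 0], [0, 0, 0], [0, 0, 0], [0, 0, 0], [0, 0, 0], [0, 0, 0], [0, 0, 0]], "grip": [255, 255, 255, 255, 255, 255, 255, 255, 255, 255, 255, 255]}}

```text
time_s: 25.62
ee_pos: [609.3, -7.3, 175.5]
ee_rot: [-0.1, 75.0, -6.6]
force: [3.2, -0.4, 1.9]
gripper_width: -0.0
```

```bash
python3 - <<'E'
from h import *
sync();show();look('s23')
print(corner(.57,15,tang(.57)-8)[0])
prow([corner(A,15,tang(A)-8) for A in np.arange(.54,.19,-.03)])
E
```

```text
t 25.62 pos [609.3  -7.3 175.5] err [0. 0. 0.] roterr deg [0. 0. 0.] F [ 3.2 -0.4  1.9] w -0.0 q [ -1.  16. 101.  -2.  47. -83.]
[609.44552023  -7.35094323 176.15570254]
S [[0.11, -0.0, -0.33], [0.3, -0.0, -0.67], [0.49, -0.0, -1.02], [0.7, -0.0, -1.35], [0.91, -0.0, -1.68], [1.14, 0.0, -2.01], [1.37, 0.0, -2.33], [1.61, 0.0, -2.64], [1.87, 0.0, -2.94], [2.13, 0.0, -3.23], [2.4, 0.0, -3.52], [2.68, 0.0, -3.8]]
T [[0.0, -0.0, 0.001], [0.0, -0.0, 0.001], [0.0, -0.0, 0.001], [0.0, -0.0, 0.001], [0.0, -0.0, 0.001], [0.0, -0.0, 0.001], [0.0, -0.0, 0.001], [0.0, -0.0, 0.001], [0.0, -0.0, 0.001], [0.0, -0.0, 0.001], [0.0, -0.0, 0.001], [0.0, -0.0, 0.001]]
n 12
```

View pics/s23c.png

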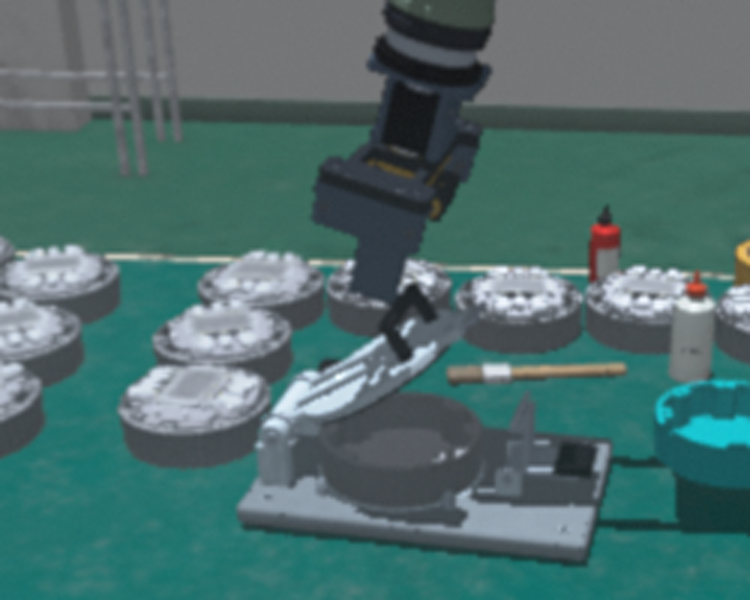

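{"name": "arm_command", "arguments": {"slide": [[0.11, 0, -0.33], [0.3, 0, -0.67], [0.49, 0, -1.02], [0.7, 0, -1.35], [0.91, 0, -1.68], [1.14, 0, -2.01], [1.37, 0, -2.33], [1.61, 0, -2.64], [1.87, 0, -2.94], [2.13, 0, -3.23]], "turn": [[0, 0, 0], [0, 0, 0], [0, 0, 0], [0, 0, 0], [0, 0, 0], [0, 0, 0], [0, 0, 0], [0, 0, 0], [0, 0, 0], [0, 0, 0]], "grip": [255, 255, 255, 255, 255, 255, 255, 255, 255, 255]}}

```text
time_s: 26.5
ee_pos: [583.6, -4.4, 146.6]
ee_rot: [-0.1, 75.0, -6.6]
force: [3.2, 0.4, 2.7]
gripper_width: 0.1
```

```bash
python3 - <<'E'
from h import *
sync();show();look('s24')
print(corner(.27,15,tang(.27)-8)[0])
prow([corner(A,15,tang(A)-8) for A in np.arange(.24,.07,-.02)])
E
```

```text
t 26.5 pos [583.6  -4.4 146.6] err [0. 0. 0.] roterr deg [0. 0. 0.] F [3.2 0.4 2.7] w 0.1 q [ -1.  16. 107.  -2.  42. -83.]
[583.77262627  -4.42588644 146.54736667]
S [[0.28, -0.0, -0.27], [0.46, -0.0, -0.46], [0.65, -0.0, -0.64], [0.85, -0.0, -0.82], [1.04, -0.0, -0.99], [1.24, -0.0, -1.16], [1.45, -0.0, -1.33], [1.65, 0.0, -1.49], [1.86, 0.0, -1.65]]
T [[-0.0, -0.001, 0.001], [-0.0, -0.001, 0.001], [-0.0, -0.001, 0.001], [-0.0, -0.001, 0.001], [-0.0, -0.001, 0.001], [-0.0, -0.001, 0.001], [-0.0, -0.001, 0.001], [-0.0, -0.001, 0.001], [-0.0, -0.001, 0.001]]
n 9
```

View pics/s24c.png

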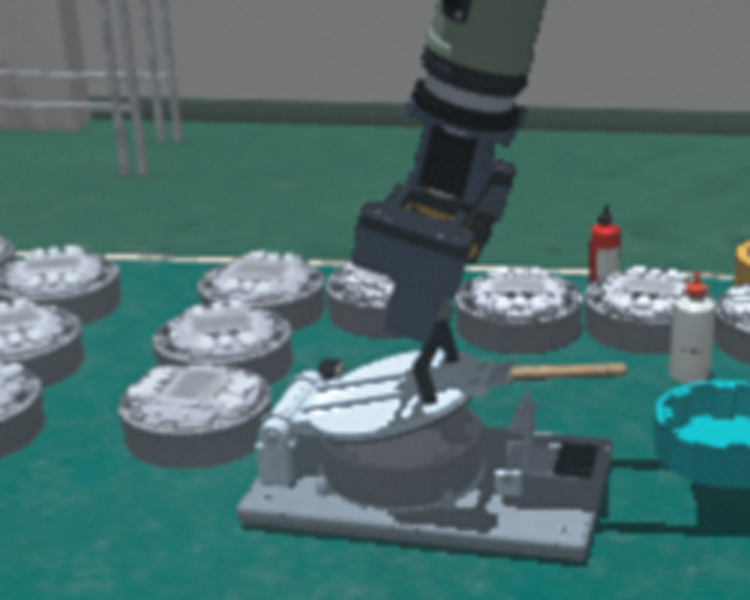

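{"name": "arm_command", "arguments": {"slide": [[0.28, 0, -0.27], [0.46, 0, -0.46], [0.65, 0, -0.64], [0.85, 0, -0.82], [1.04, 0, -0.99], [1.24, 0, -1.16], [1.45, 0, -1.33]], "turn": [[0, 0, 0], [0, 0, 0], [0, 0, 0], [0, 0, 0], [0, 0, 0], [0, 0, 0], [0, 0, 0]], "grip": [255, 255, 255, 255, 255, 255, 255]}}

```text
time_s: 27.13
ee_pos: [574.6, -3.4, 129.1]
ee_rot: [-0.1, 75.0, -6.6]
force: [0.5, -1.1, 3.8]
gripper_width: 0.4
```

```bash
python3 - <<'E'
from h import *
sync();show();look('s25')
print(corner(.12,15,tang(.12)-8)[0],corner(.12,15,tang(.12))[0])
prow([corner(A,15,tang(A)-4) for A in np.arange(.11,-.021,-.01)])
E
```

```text
t 27.13 pos [574.6  -3.4 129.1] err [0. 0. 0.] roterr deg [0. 0. 0.] F [ 0.5 -1.1  3.8] w 0.4 q [ -1.  16. 109.  -2.  40. -82.]
[574.51538211  -3.37115669 129.18512096] [573.76365969  -3.28550874 129.54327859]
S [[0.07, 0.0, -0.12], [0.17, 0.0, -0.2], [0.28, 0.0, -0.28], [0.38, 0.0, -0.36], [0.49, 0.0, -0.44], [0.6, 0.0, -0.52], [0.7, 0.0, -0.59], [0.81, 0.0, -0.67], [0.92, 0.0, -0.74], [1.03, 0.0, -0.81], [1.14, 0.0, -0.88], [1.25, 0.0, -0.95], [1.37, 0.0, -1.02], [1.48, 0.0, -1.09]]
T [[-0.0, -0.001, 0.001], [-0.0, -0.001, 0.001], [-0.0, -0.001, 0.001], [-0.0, -0.001, 0.001], [-0.0, -0.001, 0.001], [-0.0, -0.001, 0.001], [-0.0, -0.001, 0.001], [-0.0, -0.001, 0.001], [-0.0, -0.001, 0.001], [-0.0, -0.001, 0.001], [-0.0, -0.001, 0.001], [-0.0, -0.001, 0.001], [-0.0, -0.001, 0.001], [-0.0, -0.001, 0.001]]
n 14
```

View pics/s25c.png

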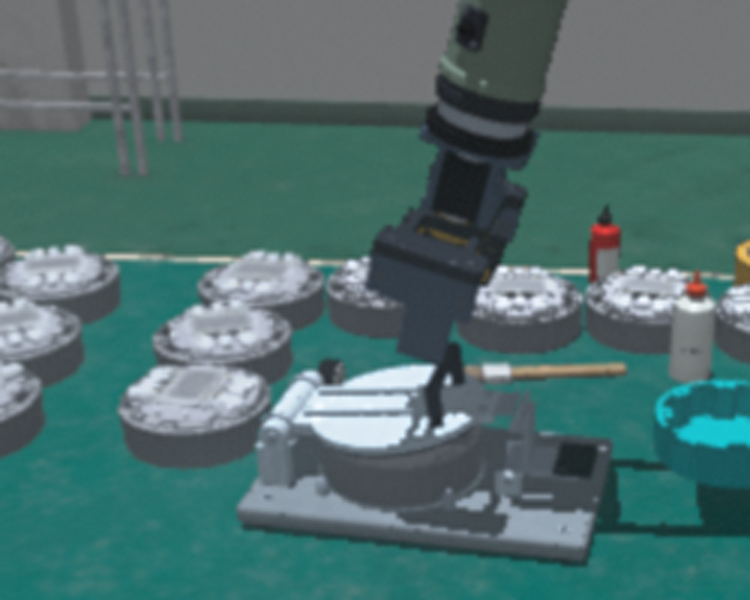

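{"name": "arm_command", "arguments": {"slide": [[0.07, 0, -0.12], [0.17, 0, -0.2], [0.28, 0, -0.28], [0.38, 0, -0.36]], "turn": [[0, 0, 0], [0, 0, 0], [0, 0, 0], [0, 0, 0]], "grip": [255, 255, 255, 255]}}

```text
time_s: 27.52
ee_pos: [573.1, -3.2, 125.4]
ee_rot: [-0.1, 74.9, -6.6]
force: [2.0, -0.8, 7.6]
gripper_width: 0.7
```

{"name": "arm_command", "arguments": {"slide": [[0.1, 0, -0.08], [0.2, 0, -0.16], [0.2, 0, -0.16]], "turn": [[0, 0, 0], [0, 0, 0], [0, 0, 0]], "grip": [255, 255, 255]}}

```text
time_s: 27.77
ee_pos: [572.2, -3.1, 123.2]
ee_rot: [-0.1, 74.9, -6.6]
force: [1.4, -1.3, 6.8]
gripper_width: 0.4
```

```bash
python3 - <<'E'
from h import *
sync();show();look('s26')
for A in (.08,.06,.05,.04,.02): print(A,np.round(corner(A,15,tang(A)-4)[0],1))
prow([corner(A,15,tang(A)-4) for A in np.arange(.05,-.021,-.01)])
E
```

```text
t 27.77 pos [572.2  -3.1 123.2] err [0. 0. 0.] roterr deg [0. 0. 0.] F [ 1.4 -1.3  6.8] w 0.4 q [ -1.  16. 110.  -3.  38. -82.]
0.08 [572.1  -3.1 124.5]
0.06 [571.2  -3.  122.1]
0.05 [570.7  -2.9 120.8]
0.04 [570.3  -2.9 119.6]
0.02 [569.4  -2.8 117.1]
S [[0.2, -0.0, -0.21], [0.3, -0.0, -0.28], [0.41, -0.0, -0.35], [0.52, -0.0, -0.43], [0.63, -0.0, -0.5], [0.74, -0.0, -0.57], [0.86, -0.0, -0.64], [0.97, -0.0, -0.71]]
T [[0.0, 0.002, 0.0], [0.0, 0.002, 0.0], [0.0, 0.002, 0.0], [0.0, 0.002, 0.0], [0.0, 0.002, 0.0], [0.0, 0.002, 0.0], [0.0, 0.002, 0.0], [0.0, 0.002, 0.0]]
n 8
```

View pics/s26c.png

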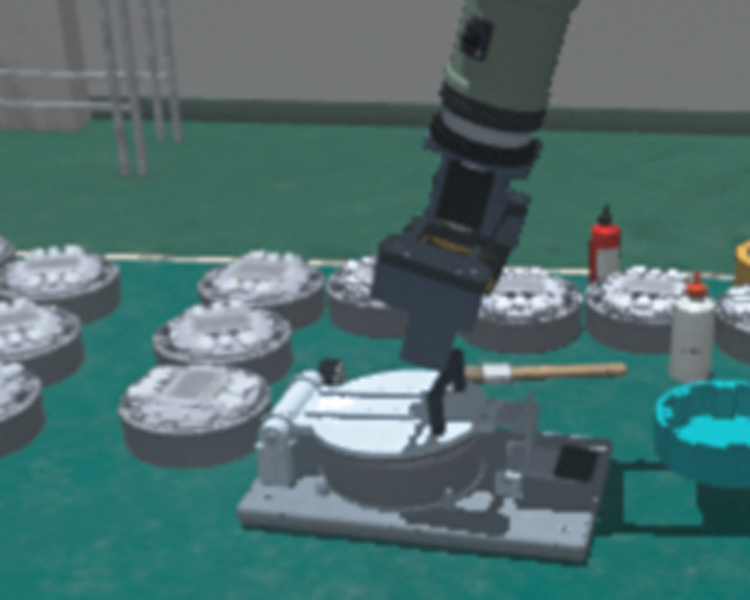

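{"name": "arm_command", "arguments": {"slide": [[0.1, 0, -0.08], [0.2, 0, -0.15], [0.2, 0, -0.15]], "turn": [[0, 0, 0], [0, 0, 0], [0, 0, 0]], "grip": [255, 255, 255]}}

```text
time_s: 28.07
ee_pos: [571.5, -3.0, 121.3]
ee_rot: [-0.1, 74.9, -6.6]
force: [1.4, -0.1, 8.2]
gripper_width: 0.5
```

{"name": "arm_command", "arguments": {"slide": [[0.05, 0, -0.04], [0.1, 0, -0.07], [0.1, 0, -0.07]], "turn": [[0, 0, 0], [0, 0, 0], [0, 0, 0]], "grip": [255, 255, 255]}}

```text
time_s: 28.32
ee_pos: [571.2, -3.0, 120.3]
ee_rot: [-0.1, 74.8, -6.6]
force: [2.0, -0.4, 7.9]
gripper_width: -0.1
```

{"name": "arm_command", "arguments": {"slide": [[0.05, 0, -0.04], [0.1, 0, -0.07], [0.1, 0, -0.07]], "turn": [[0, 0, 0], [0, 0, 0], [0, 0, 0]], "grip": [255, 255, 255]}}

```text
time_s: 28.57
ee_pos: [570.5, -2.9, 118.7]
ee_rot: [-0.1, 74.9, -6.6]
force: [2.1, -1.0, 6.6]
gripper_width: 0.6
```

{"name": "arm_command", "arguments": {"slide": [[0.05, 0, -0.04], [0.1, 0, -0.07], [0.1, 0, -0.07]], "turn": [[0, 0, 0], [0, 0, 0], [0, 0, 0]], "grip": [255, 255, 255]}}

```text
time_s: 28.82
ee_pos: [570.1, -2.9, 117.5]
ee_rot: [-0.1, 74.9, -6.6]
force: [1.5, -0.6, 6.0]
gripper_width: 0.7
```

{"name": "arm_command", "arguments": {"slide": [[0.05, 0, -0.04], [0.1, 0, -0.07], [0.1, 0, -0.07]], "turn": [[0, 0, 0], [0, 0, 0], [0, 0, 0]], "grip": [255, 255, 255]}}

```text
time_s: 29.07
ee_pos: [568.3, -2.7, 115.2]
ee_rot: [-0.1, 75.1, -6.6]
force: [1.5, -0.7, 4.3]
gripper_width: 0.4
```

```bash
python3 - <<'E'
from h import *
show();look('s27')
E
```

```text
t 29.07 pos [568.3  -2.7 115.2] err [-3.9  0.4 -8.1] roterr deg [ 0.01  0.2  -0.01] F [ 1.5 -0.7  4.3] w 0.4 q [ -1.  17. 111.  -3.  37. -82.]
```

View pics/s27c.png

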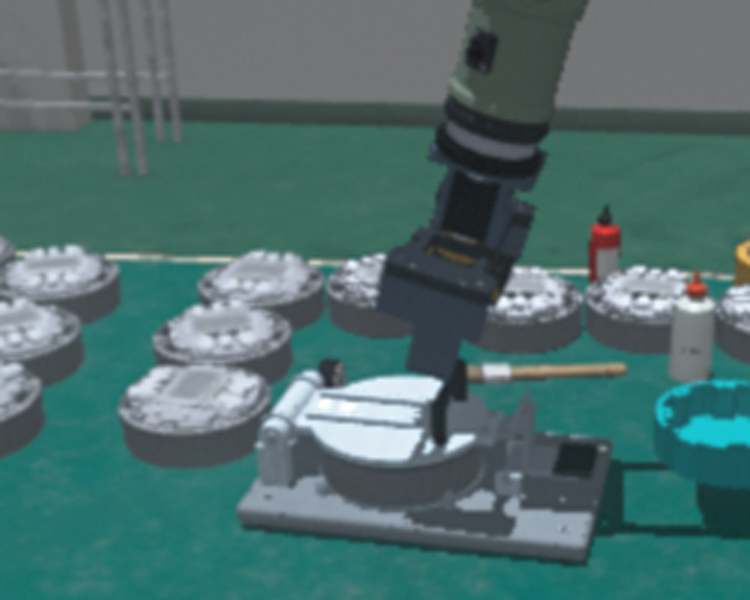

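```bash
python3 - <<'E'
from h import *
o=[]
for f in('s2','s26','s27'):
    a=cv2.imread(f'pics/{f}.png')[170:240,225:365];o.append(cv2.resize(a,(780,195) if 0 else (500,200),interpolation=cv2.INTER_CUBIC))
cv2.imwrite('pics/cmp.png',np.vstack(o))
for f in('s2','s27'):
    d=np.load(f'pics/{f}.npy');T=totest(cloud('side',d))
    m=(d>0)&(abs(T[...,1])<66)&(T[...,0]>-30)&(T[...,0]<60)&(abs(T[...,2]-70)<12)&(T[...,1]>5)
    q=T[m];A=np.c_[q[:,:2],np.ones(len(q))];c=np.linalg.lstsq(A,q[:,2],rcond=None)[0];k=abs(q[:,2]-A@c)<3;c=np.linalg.lstsq(A[k],q[k,2],rcond=None)[0];print(f,k.sum(),c)
E
```

```text
s2 438 [-1.74447059e-03 -6.53353340e-02  7.15111970e+01]
s27 424 [-8.13219935e-05 -6.10804683e-02  7.13581100e+01]
```

View pics/cmp.png

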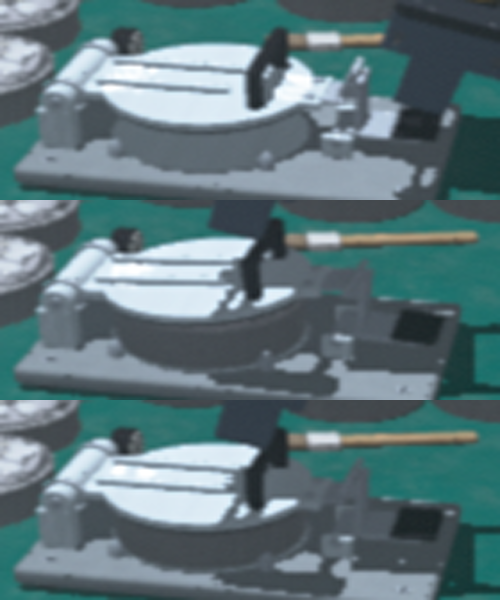

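{"name": "arm_command", "arguments": {"slide": [[-0.05, 0, 0.02], [-0.1, 0, 0.05], [-0.15, 0, 0.1], [-0.15, 0, 0.1]], "turn": [[0, 0, 0], [0, 0, 0], [0, 0, 0], [0, 0, 0]], "grip": [255, 255, 255, 255]}}

```text
time_s: 29.45
ee_pos: [568.3, -2.8, 116.5]
ee_rot: [-0.2, 75.2, -6.7]
force: [-1.2, -1.2, 0.9]
gripper_width: 0.5
```

{"name": "arm_command", "arguments": {"slide": [[-0.1, 0, 0.08], [-0.2, 0, 0.15], [-0.2, 0, 0.15]], "turn": [[0, 0, 0], [0, 0, 0], [0, 0, 0]], "grip": [255, 255, 255]}}

```text
time_s: 29.7
ee_pos: [570.3, -2.9, 119.6]
ee_rot: [-0.1, 75.0, -6.6]
force: [1.2, -0.2, -0.7]
gripper_width: 0.6
```

```bash
python3 - <<'E'
from h import *
show();look('s28')
d=np.load('pics/s28.npy');T=totest(cloud('side',d))
m=(d>0)&(abs(T[...,1])<66)&(T[...,0]>-30)&(T[...,0]<60)&(abs(T[...,2]-70)<12)&(T[...,1]>5)
q=T[m];A=np.c_[q[:,:2],np.ones(len(q))];c=np.linalg.lstsq(A,q[:,2],rcond=None)[0];print(c)
E
```

```text
t 29.7 pos [570.3  -2.9 119.6] err [-1.9  0.2 -3.6] roterr deg [ 0.    0.14 -0.01] F [ 1.2 -0.2 -0.7] w 0.6 q [ -1.  17. 111.  -3.  38. -82.]
[ 2.63057012e-03 -1.09292331e-01  7.32053351e+01]
```

View pics/s28c.png

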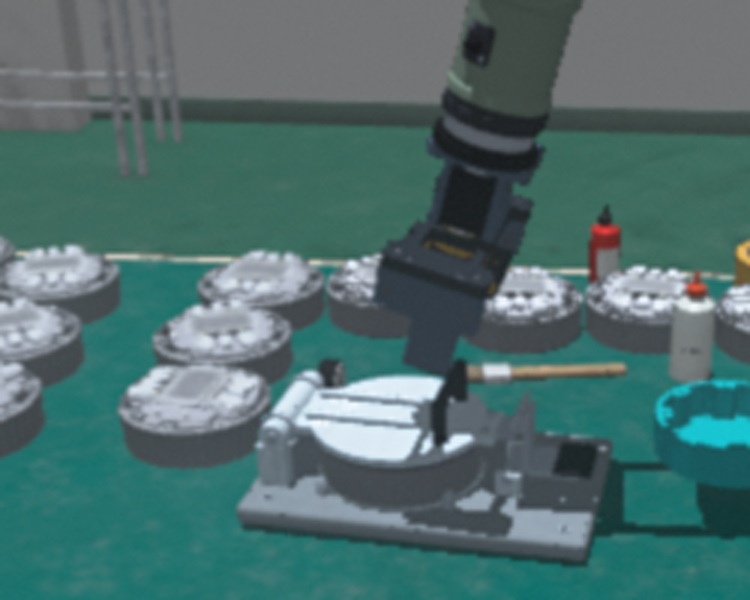

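{"name": "arm_command", "arguments": {"slide": [[-1, 0, 0.5], [-3, 0, 1], [-6, 0, 1], [-10, 0, 1], [-13, 0, 1], [-13, 0, 1], [-13, 0, 1]], "turn": [[0, 0, 0], [0, 0, 0], [0, 0, 0], [0, 0, 0], [0, 0, 0], [0, 0, 0], [0, 0, 0]], "grip": [255, 255, 255, 255, 255, 255, 255]}}

```text
time_s: 30.33
ee_pos: [547.0, -0.1, 249.9]
ee_rot: [0.0, 74.8, -6.5]
force: [-0.0, 0.4, -0.7]
gripper_width: 0.4
```

```bash
python3 - <<'E'
from h import *
show();look('s29')
i,d=snap('top','t29');cv2.imwrite('pics/t29c.png',cv2.resize(i[110:290,200:450,::-1],None,fx=3,fy=3))
for f in('s2','s29'):
    d=np.load(f'pics/{f}.npy');T=totest(cloud('side',d))
    m=(d>0)&(abs(T[...,1])<66)&(T[...,0]>-30)&(T[...,0]<60)&(abs(T[...,2]-70)<12)&(T[...,1]>5)
    q=T[m];A=np.c_[q[:,:2],np.ones(len(q))];c=np.linalg.lstsq(A,q[:,2],rcond=None)[0];print(f,c)
for l in('oil_bottle','brush','lens'): print(l,[(np.round(r['point']),round(r['p'],2)) for r in env.search_frame('top',l)][:1])
E
```

```text
t 30.33 pos [ 5.470e+02 -1.000e-01  2.499e+02] err [-25.1   3.  126.7] roterr deg [ 0.01 -0.11  0.02] F [-0.   0.4 -0.7] w 0.4 q [ -0.   7. 102.  -2.  56. -83.]
s2 [-2.10181440e-03 -1.10510914e-01  7.32028121e+01]
s29 [ 1.04188484e-03 -1.12675044e-01  7.33275487e+01]
oil_bottle [(array([ 356., -225.,   76.]), 0.56)]
brush [(array([ 518., -215.,   11.]), 0.82)]
lens [(array([674., 234.,   4.]), 0.63)]
```

View pics/s29c.png

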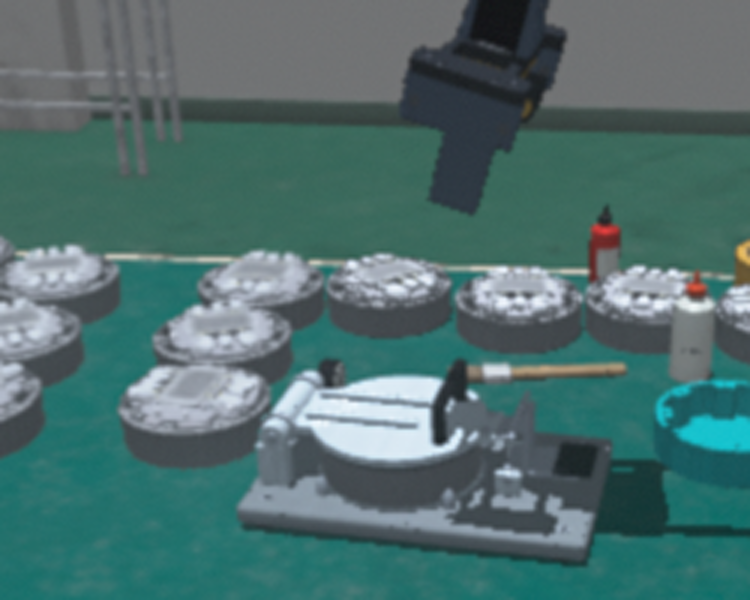

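View pics/t29c.png

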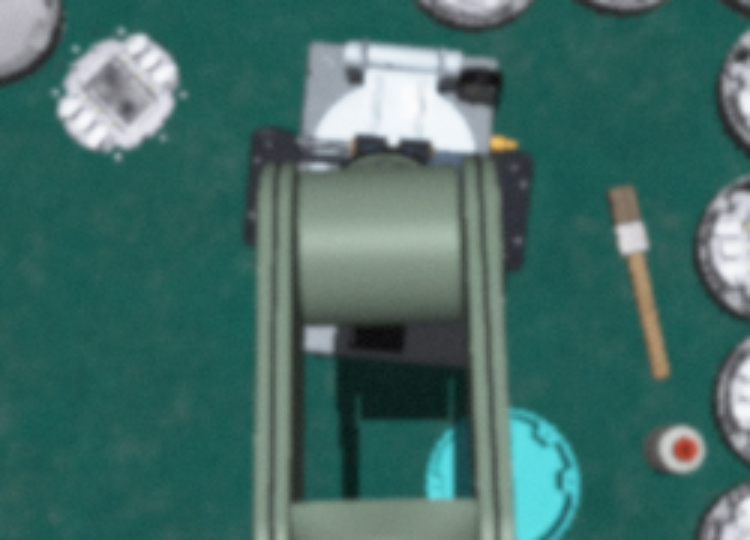

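Lid is latched shut, bystanders are unmoved and the hand is clear. Handing in.

```bash
python3 -c "
from workcell import env
print(env.job_done())"
```

```text
the job is handed in; nothing more can be done
None
```

The leak tester is loaded and latched shut, and the job was handed in at about 30 s of the 72 s allowed. The interface gave no verdict.

- **Opening:** I pressed the paddle in about 1 mm steps, with about 4 N measured. The lid sprang fully open, with the hand held on the paddle, in front of the lid's sweep.
- **Loading:** I picked up the lone grey housing by its wall, levelled out a sag of about 2 degrees, and set it between the pins with about 6 N at contact before letting go. After release the floor was level to about 0.001 rad. The housing sat within about 1 mm of the nest centre as seen by the top and wrist cameras.
- **Closing:** I pushed the bar along its arc with the closed fingertips, reading about 8 N at most, until the latch snapped.
- **Last checks:**
  - The lid stayed down when I lifted off, and the tool force was about zero.
  - The lid's slope matches the original latched picture to about 0.003 rad.
  - The hook looks upright in the pictures.
  - The bottle, brush and lens are within about 2 mm of where they started.
- **Disagreements:** Camera positions of the nest differed by about 2 mm. The wrist camera read the seated housing about 1 mm below the nest face, and the top camera read its rim about 3 mm low, in line with its low table reading. I could not re-check the housing after the lid was shut.

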